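Stand the bolt chart up on the hardware counter

ROBOT

A 6-joint arm with a two-finger parallel gripper is mounted at the origin on the work surface. World frame = base frame: x ahead of the robot, y to its left, z up, the work surface at z = 0. Lengths are in m, angles in rad, forces in N, time in s.
With the tool pointing down it reaches from about 0.275 to 0.975 m from the base axis. Payload 8.4 kg.
Tool frame: the origin (TCP) lies midway between the tips of the shut fingers; the grasp point (between the pads) lies 19 mm behind it; y points along the fingers, z is the direction in which the jaws open and shut, and the axes are right-handed (so a half turn about y gives the same grasp; the last joint's range is limited). The gripper opens to 92 mm and grips with 3 to 60 N. Pads are 20 mm wide; open, the fingers measure 128 mm over their backs; the gripper's body (75 mm by 189 mm) begins 69 mm behind the grasp point.
Start: joints at [1.13, 0.353, 1.633, -0, 1.155, -0.002], TCP at [0.266, 0.566, 0.215] pointing down, gripper open.
Joint ranges: [-2.63, 2.63], [-0.92, 2.1], [0.06, 2.66], [-1.3, 4.44], [0, 2.69], [-3.02, 3.02]. Speed limits (rad/s): [2.22, 2.22, 2.79, 3.14, 3.14, 3.14].

INTERFACE

Orientations are given as a unit quaternion [w, x, y, z].
In Python, from plant import manip gives the robot as it stands.
- The arm moves only by the tool send_rows, never from a script. Its argument "targets" is a list of rows, each an object with "grip": the opening, from 0 (shut) to 1 (fully open); "dp": the shift along the tool's x, y, z in mm, a list of three; "spin": the turn about the tool's y in degrees. In form: [{"grip": grip, "dp": [tx, ty, tz], "spin": spin}, ...]. A call has 1 to 5 rows; each row shifts and turns the commanded pose from where the row before left it, along the tool's axes as they then stand; what a row does not reach is not made up. A row lasts 1/12 s, in which the tool goes at most 41.7 mm and 7.16 degrees, less where a joint would pass 70% of its speed; a pose out of reach is approached as far as the arm can. A call is refused whole if a number of a shift passes 41.7 or a number of a turn 7.16, either way. A call with a gripper value outside its range is refused whole. The fingers move at their own pace and stop on an object; "squeeze" is the grip in N (left out, the last holds). Time passes only in rows, so rows that do not move let the fingers close. It gives the time, the measured TCP pose, the force and the opening at its end, in the units of the state.
- manip.observe(): the state, without advancing time (a new reading comes with each control period).
- manip.grab_frame(name): name is "scene" or "top" or "wrist"; returns the picture (400x640x3 uint8, red, green, blue); there is no depth.
- manip.calibration(name): a dict with "intrinsics" (3x3 intrinsics, pixels), "cam_to_world" (4x4, takes a point from camera to world coordinates). Camera axes: x right, y down, z forward; pixel columns grow to the right and rows downward; lengths in m; the calibration is good to about 2 mm. A picture is of the moment at which its call begins: read the wrist's pose just before it. calibration takes no time and is no camera call; for the wrist camera it gives the pose at the moment of the call.
- manip.finish_job(): hands the job in, once; it reports no verdict.
Trained networks look in the newest picture that a camera, given by its name, has taken for a name from the list of things; names that differ only in an ending like _2 or _b are one class to them, and where a whole thing is asked for, a point or a joint stands for the part that bears it (a point fixed in the world has none). Each returns a list of dicts, best first, with "score" (0 to 1); they miss things now and then, are a little off and sometimes report something else, mostly with a low value. They report only what shows in the picture. A call takes as long as a camera call. They do not tell look-alikes from the thing itself.
- manip.recognise(camera, name): "extent" ([left, top, width, height] in pixels, round what is visible of it).
- manip.mark_of(camera, name): "position" ([row, column] in pixels: a listed point, or the origin of a listed thing).
The state is a dict: "time_s": time; "q": joint angles; "dq": joint speeds; "effort": joint torques, N m; "position": TCP position; "eef_rot": TCP orientation; "ft_force": force on the tool from outside, world axes, zero at the start; "moment": the same for the moment, N m; "grip_width": finger opening in m.
Only numpy, scipy, OpenCV 4.12 (cv2) and the standard library are available. Lean on these libraries where they do the work, as an engineer would, in place of code of your own. Each camera call takes 0.05 s, during which the arm holds its last target.

TASK

The bolt-size chart is lying face down on the counter: swing the red kickstand leg on its back all the way out to its stop, then pick the chart up by its blue handle and stand it on the black rubber mat, bottom edge and leg both resting on the mat, leaning back on the leg and facing squarely towards the mat's yellow edge. Put it down without dropping it, let go, and leave the cup, tub and carton where they are.

Things in the scene. Friction and masses are not known exactly. Their poses are not given: they have to be found in the camera images.
- chart_mid (a point): middle of the bolt chart: a plywood board 140 mm tall, 150 wide, 12 thick (about 0.5 kg), coloured bolt outlines on its white face. Starts lying face down. Own x = towards its top edge (the handle side; away from the robot at the start, give or take the yaw), y = along its width, z = out of its back (up at the start). Bottom edge at own x = -70 mm
- chart: the same board; origin on the white face at its middle, 6 mm below point chart_mid; same axes
- grip_mid (a point): middle of the blue handle grip: a tube 19 mm thick, 84 mm long along the chart's y, turning freely on its bar, so a chart lifted by it swings down and hangs about upright. Axis 45 mm beyond the top edge, 185 mm from the bottom edge, 20 mm above the counter at the start. The gap of 35 mm between tube and board is open; grip from above, a finger either side, mid-length
- leg (a joint): kickstand angle (rad): 0 = folded flat against the back, 0.9 = at its stop, fully out. The hinge has slight friction (about 0.5 N at the tip) and stays where it is left. It starts folded or a little open.
- leg_hinge (a point): middle of the kickstand's hinge axis, which runs along the chart's y; 105 mm up from the bottom edge, 9 mm out from the back surface
- leg_tip (a point): centre of the leg's round rubber foot (14 mm thick, 30 mm wide along the chart's y), 112 mm from the hinge; folded, it is 7 mm beyond the bottom edge, 21 mm above the counter. Red leg: 24 mm wide, 10 thick, 4 clear of the back when folded. Pinch the foot across its 30 mm width from above; it swings up about the hinge, turning between the fingers
- corner_a (a point): bottom corner of the chart, on its back surface, at the chart's +y end (own x = -70, y = +75 mm)
- corner_b (a point): bottom corner of the chart, on its back surface, at the chart's -y end. Standing, the chart rests on the edge between corner_a and corner_b and on the rubber foot, reclined about 16 degrees from upright.
- mat: black rubber mat fixed to the counter, 220 mm (own x) by 250 mm (own y), 3 mm thick; origin at the centre of its underside. The yellow band runs along its +x edge, on the side away from the robot. The standing chart's white face looks towards +x of the mat, and its leg points to -x.
- cup: white foam cup of screws, 80 mm wide, 95 mm tall, beyond the work; origin under its centre; leave alone
- tub: clear square tub of screws, 100 x 100 x 75 mm, at one side; origin under its centre; leave alone
- carton: cardboard screw box with a green band, 90 x 130 x 60 mm, at one side; origin under its centre; leave alone
There are look-alikes about, which are no part of the job. There is more than one size of the chart; the job needs the larger.

How it is judged:
On the way, in this order (a step that is already met when the one before it is completed fails the run):
1. the kickstand is swung out to its stop (value of joint leg above 0.82 rad), for 0.2 s.
2. the chart is upright over the mat (angle between chart_mid's own x axis and vertical below 0.6 rad and horizontal distance between chart_mid and mat below 0.13 m), for 0.2 s.
At the end, for the whole second after the job is handed in: the chart stands at rest and released on the mat: leg out to its stop (over 0.82 rad), both bottom corners and the foot down on the mat within its outline, leaning back 0.1 to 0.55 rad on the leg, level, face towards the yellow edge and square to it within 0.22 rad (12 degrees) (value of joint leg above 0.82 rad and angle between chart_mid's own x axis and vertical between 0.1 and 0.55 rad and angle between chart_mid's own y axis and vertical between 1.5 and 1.64 rad and angle between the y axis of chart_mid and the y axis of mat, either way round below 0.22 rad and x of leg_tip in the frame of mat above -0.11 m and z of leg_tip in the frame of corner_a above 0.03 m and x of each of corner_a, corner_b in the frame of mat below 0.11 m and y of corner_a in the frame of mat between 0 and 0.125 m and y of corner_b in the frame of mat above -0.125 m and height (world z) of each of corner_a, corner_b below 0.01 m and height (world z) of leg_tip below 0.016 m and linear speed of chart below 0.02 m/s and angular speed of chart below 0.1 rad/s); the robot touches nothing.
It fails at once if the chart is dropped or thrown (faster than 0.9 m/s) (linear speed of chart above 0.9 m/s).
It fails at once if the cup, tub or carton is moved more than 25 mm (distance of any of cup, tub, carton from where it was at the start of the episode above 0.025 m).
It also fails if it takes over 72 s, if anything falls off the work surface, if the arm or the gripper's body presses on something with over 40 N, if the wrist force passes 120 N, or if a joint passes its speed limit or range.

## Working session

There is one attempt and no reset: what is moved stays moved. The work goes in short steps, Python scripts to look and compute and a tool call to move; the robot and the scene stay as the last step left them, time stands still between calls to the robot, and variables do not carry over. Pictures are saved under pics/ and viewed, and the job is handed in when it is done.

Besides the shell and the picture viewer there is one more tool, called after "Call:" as name(argument=value, ...), one argument or row to a line, values as JSON. send_rows: Moves the arm, as the interface text tells. Its arguments: {"type":"object","properties":{"targets":{"type":"array"},"squeeze":{"type":"number"}},"required":["targets"]}

```bash
ls; mkdir -p pics; cat > h.py <<'E'
import numpy as np, cv2
from plant import manip
def snap(cam,fn):
    im=manip.grab_frame(cam); cv2.imwrite('pics/'+fn,im[:,:,::-1]); return im
def ray(cam,rc,c=None):
    c=c or manip.calibration(cam); K=np.array(c['intrinsics']);T=np.array(c['cam_to_world'])
    d=T[:3,:3]@np.linalg.solve(K,[rc[1],rc[0],1.0]); return T[:3,3],d/np.linalg.norm(d)
def atz(cam,rc,z,c=None):
    o,d=ray(cam,rc,c); return o+d*(z-o[2])/d[2]
def tri(rays):
    A=0;b=0
    for o,d in rays:
        P=np.eye(3)-np.outer(d,d);A=A+P;b=b+P@o
    p=np.linalg.solve(A,b); return p,[float(np.linalg.norm((np.eye(3)-np.outer(d,d))@(p-o))) for o,d in rays]
def proj(cam,p):
    c=manip.calibration(cam);K=np.array(c['intrinsics']);T=np.linalg.inv(np.array(c['cam_to_world']))
    q=K@(T[:3,:3]@np.array(p)+T[:3,3]); return q[1]/q[2],q[0]/q[2]
E
python3 - <<'E'
from h import *
np.set_printoptions(precision=3,suppress=True)
s=manip.observe();print(s)
for c in('scene','top'):
    snap(c,c+'0.png')
    print(c,np.array(manip.calibration(c)['cam_to_world']))
    for n in('chart_mid','grip_mid','leg_hinge','leg_tip','corner_a','mat','cup','tub','carton'):
        print(n,[(round(r['score'],2),np.round(r['position'],1)) for r in manip.mark_of(c,n)][:5])
E
```

```text
pics
{'time_s': 0.0, 'q': array([ 1.13 ,  0.354,  1.634, -0.   ,  1.155, -0.002]), 'dq': array([ 0.001, -0.   , -0.001,  0.001, -0.001, -0.   ]), 'effort': array([  0.   , -59.386, -33.419,   0.07 ,   0.024,  -0.   ]), 'position': array([0.265, 0.565, 0.214]), 'eef_rot': array([-0.69 ,  0.691, -0.154,  0.154]), 'ft_force': array([ 0.676, -0.464,  0.647]), 'moment': array([ 0.022, -0.02 , -0.037]), 'grip_width': 0.09182634062279145}
scene [[ 0.255  0.534 -0.806  1.69 ]
 [ 0.967 -0.157  0.201 -0.284]
 [-0.019 -0.831 -0.556  0.801]
 [ 0.     0.     0.     1.   ]]
chart_mid [(0.87, array([189.9, 383.3])), (0.85, array([165.9, 334.9])), (0.41, array([229.2, 180.2]))]
grip_mid [(0.94, array([155.9, 321.4])), (0.74, array([203.8, 397.1])), (0.71, array([169.6, 398.6]))]
leg_hinge [(0.97, array([192. , 385.1])), (0.6, array([163.3, 332.9]))]
leg_tip [(0.73, array([172.8, 382.6])), (0.43, array([170. , 345.8]))]
corner_a [(0.81, array([166.2, 356. ])), (0.71, array([179.2, 358.6])), (0.68, array([173.8, 399.6])), (0.62, array([175.8, 334.4]))]
mat [(0.81, array([206.5, 267.8]))]
cup [(0.72, array([241. , 340.2]))]
tub [(0.58, array([230.5, 186.2]))]
carton [(0.61, array([169.1, 453.1]))]
top [[ 0.005 -0.992  0.126  0.365]
 [-1.    -0.005 -0.003  0.015]
 [ 0.004 -0.126 -0.992  1.596]
 [ 0.     0.     0.     1.   ]]
chart_mid [(0.64, array([256.3, 304. ]))]
grip_mid [(0.73, array([168.2, 272.1])), (0.71, array([280.2, 319.4]))]
leg_hinge [(0.97, array([189.3, 272.7])), (0.86, array([263.6, 309.4]))]
leg_tip [(0.73, array([223.1, 268.9])), (0.7, array([242.6, 295.5]))]
corner_a [(0.93, array([216. , 247.7])), (0.8, array([237.6, 311.1])), (0.68, array([256.6, 281.6]))]
mat [(0.58, array([203. , 384.7]))]
cup [(0.61, array([133.2, 339.2])), (0.27, array([222.1, 289.4]))]
tub [(0.71, array([192.4, 464.2]))]
carton [(0.87, array([208.8, 187.2]))]
```

View pics/scene0.png

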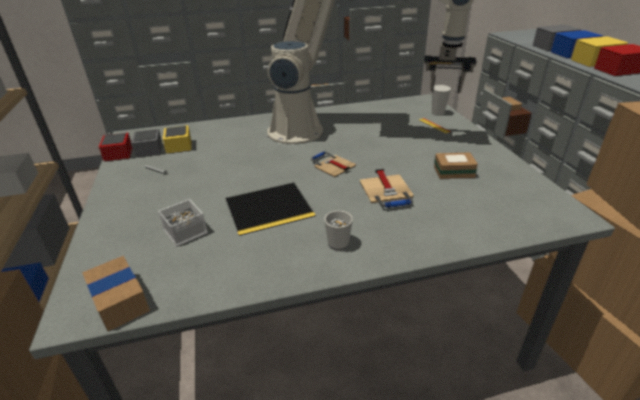

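View pics/top0.png

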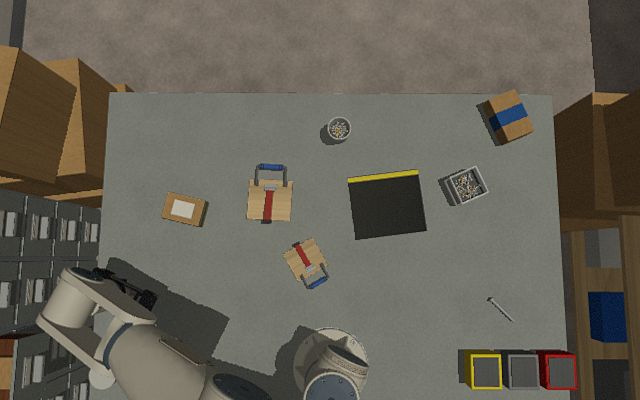

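The larger chart is at about (row 195, col 270) in the top view and (190, 385) in the scene view. The small look-alike is nearer the base, and the mat is at (205, 387) in the top view with its yellow band on the far side.

```bash
python3 - <<'E'
from h import *
np.set_printoptions(precision=4,suppress=True)
P={'tip':((172.8,382.6),(223.1,268.9)),'hinge':((192,385.1),(189.3,272.7)),'grip':((203.8,397.1),(168.2,272.1)),'mat':((206.5,267.8),(203,384.7)),'cup':((241,340.2),(133.2,339.2)),'tub':((230.5,186.2),(192.4,464.2)),'carton':((169.1,453.1),(208.8,187.2))}
for n,(a,b) in P.items():
    p,e=tri([ray('scene',a),ray('top',b)]);print(n,p,np.round(e,4))
# mat corners from top by contour
im=cv2.imread('pics/top0.png')
hsv=cv2.cvtColor(im,cv2.COLOR_BGR2HSV)
y=cv2.inRange(hsv,(20,120,100),(35,255,255)); k=cv2.inRange(hsv,(0,0,0),(180,255,60))
m=((y|k)>0).astype(np.uint8); m[:150]=0;m[250:]=0;m[:,:330]=0;m[:,440:]=0
m=cv2.morphologyEx(m,cv2.MORPH_OPEN,np.ones((3,3)))
r=cv2.minAreaRect(np.argwhere(m)[:,::-1].astype(np.float32));b=cv2.boxPoints(r)
W=np.array([atz('top',(v,u),.003) for u,v in b]);print(b,W,W.mean(0))
print([np.linalg.norm(W[i]-W[i-1]) for i in range(4)])
print('tip px at z.021',atz('top',(223.1,268.9),.021),atz('top',(189.3,272.7),.021),atz('top',(168.2,272.1),.02))
c=cv2.resize(im[150:240,230:310],None,fx=8,fy=6,interpolation=cv2.INTER_CUBIC);cv2.imwrite('pics/crop0.png',c)
E
```

```text
tip [0.48   0.2201 0.0169] [0.0111 0.0111]
hinge [0.5943 0.1983 0.0116] [0.0011 0.0011]
grip [0.6703 0.2057 0.0119] [0.003 0.003]
mat [ 0.5496 -0.1957 -0.0009] [0.0039 0.0039]
cup [ 0.7975 -0.0271  0.0122] [0.0049 0.0049]
tub [ 0.5903 -0.4683 -0.0096] [0.0056 0.0056]
carton [0.5244 0.4924 0.0132] [0.0008 0.0008]
[[346.6949 177.8327]
 [417.7943 168.4423]
 [425.9528 230.2138]
 [354.8534 239.6042]] [[ 0.638  -0.0587  0.003 ]
 [ 0.6729 -0.3093  0.003 ]
 [ 0.4555 -0.3333  0.003 ]
 [ 0.4219 -0.0867  0.003 ]] [ 0.5471 -0.197   0.003 ]
[np.float64(0.2179313391651674), np.float64(0.25307178434848315), np.float64(0.21870944984515456), np.float64(0.24880246617176519)]
tip px at z.021 [0.4762 0.209  0.021 ] [0.5933 0.1982 0.021 ] [0.6677 0.2019 0.02  ]
```

View pics/crop0.png

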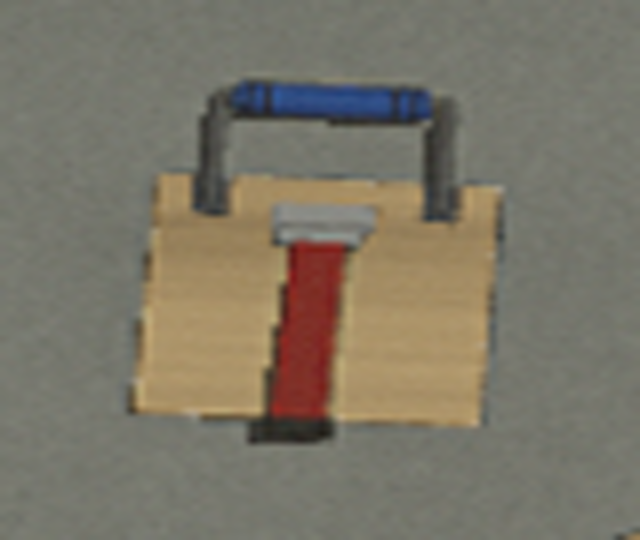

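```bash
cat >> h.py <<'E'
from scipy.spatial.transform import Rotation as Ro
def pose():
    s=manip.observe();q=s['eef_rot'];return s,np.array(s['position']),Ro.from_quat([q[1],q[2],q[3],q[0]]).as_matrix()
def plan(target,zdir=None):
    s,p,R=pose()
    d=R.T@(np.array(target)-p)*1000
    a=0
    if zdir is not None:
        z=R.T@np.append(np.array(zdir),0)[:3]; z[1]=0
        a=np.degrees(np.arctan2(z[0],z[2])); a=(a+90)%180-90   # spin about y: z->x positive
    print('t',round(s['time_s'],2),'pos',np.round(p,4),'dtool',np.round(d,1),'spin',round(a,1),'grip',round(s['grip_width'],4),'F',np.round(s['ft_force'],1),'q6',np.round(s['q'][5],2))
    return d,a
E
python3 - <<'E'
from h import *
np.set_printoptions(precision=4,suppress=True)
print(pose()[2])
print(np.array(manip.calibration('wrist')['cam_to_world']),np.array(manip.calibration('wrist')['intrinsics']))
for n,(u,v,z) in dict(tip=(266.3,221.7,.021),hinge=(270.6,187.5,.021),grip=(271.6,166.8,.02),bl=(246.9,218.7,.012),br=(290,220.8,.012),tl=(249.5,179.2,.012),tr=(292.5,180.5,.012)).items(): print(n,atz('top',(v,u),z))
plan([.42,.21,.28],[-.1,1])
E
```

```text
[[ 0.9053  0.      0.4248]
 [-0.4248  0.      0.9053]
 [ 0.     -1.      0.    ]]
[[ 0.4253  0.869   0.2528  0.1949]
 [ 0.9051 -0.4085 -0.1183  0.5984]
 [ 0.0005  0.2791 -0.9602  0.3846]
 [ 0.      0.      0.      1.    ]] [[316.486    0.     323.9221]
 [  0.     316.486  194.2414]
 [  0.       0.       1.    ]]
tip [0.4809 0.218  0.021 ]
hinge [0.5995 0.2056 0.021 ]
grip [0.6726 0.2038 0.02  ]
bl [0.4916 0.2863 0.012 ]
br [0.4851 0.1375 0.012 ]
tl [0.6298 0.2809 0.012 ]
tr [0.626  0.1309 0.012 ]
t 1.0 pos [0.2655 0.5658 0.2146] dtool [ 291.   -65.4 -256.5] spin -30.9 grip 0.0919 F [-0.1  0.9  0.2] q6 -0.0
```

Call:
send_rows(
  targets=[
    {"grip":0.55,"dp":[29,-6.5,-25.6],"spin":0},
    {"grip":0.55,"dp":[29,-6.5,-25.6],"spin":0},
    {"grip":0.55,"dp":[29,-6.5,-25.6],"spin":0},
    {"grip":0.55,"dp":[29,-6.5,-25.6],"spin":0},
    {"grip":0.55,"dp":[29,-6.5,-25.6],"spin":0},
  ],
)

```text
time_s: 1.42
position: [0.3427, 0.3867, 0.2474]
eef_rot: [0.69, -0.69, 0.154, -0.154]
ft_force: [1.5, 0.6, 0.2]
grip_width: 0.0609
```

Call:
send_rows(
  targets=[
    {"grip":0.55,"dp":[29,-6.5,-25.6],"spin":0},
    {"grip":0.55,"dp":[29,-6.5,-25.6],"spin":0},
    {"grip":0.55,"dp":[29,-6.5,-25.6],"spin":0},
    {"grip":0.55,"dp":[29,-6.5,-25.6],"spin":0},
    {"grip":0.55,"dp":[29,-6.5,-25.6],"spin":0},
  ],
)

```text
time_s: 1.83
position: [0.4197, 0.2091, 0.2802]
eef_rot: [0.69, -0.69, 0.154, -0.154]
ft_force: [0.3, 0.1, 0.3]
grip_width: 0.0509
```

Call:
send_rows(
  targets=[
    {"grip":0.55,"dp":[0,0,0],"spin":-7},
    {"grip":0.55,"dp":[0,0,0],"spin":-7},
    {"grip":0.55,"dp":[0,0,0],"spin":-7},
    {"grip":0.55,"dp":[0,0,0],"spin":-6.6},
    {"grip":0.55,"dp":[0,0,0],"spin":0},
  ],
)

```text
time_s: 2.25
position: [0.4194, 0.2106, 0.2797]
eef_rot: [0.707, -0.707, -0.017, 0.017]
ft_force: [0.5, -0.1, 0.0]
grip_width: 0.0507
```

```bash
python3 - <<'E'
from h import *
np.set_printoptions(precision=4,suppress=True)
plan([.42,.21,.28],[.045,1]);print(pose()[2])
snap('wrist','w1.png')
for n in('chart_mid','grip_mid','leg_hinge','leg_tip','corner_a','corner_b'):
    print(n,[(round(r['score'],2),np.round(r['position'],1)) for r in manip.mark_of('wrist',n)][:5])
import json;c=manip.calibration('wrist');json.dump({k:np.array(v).tolist() for k,v in c.items()},open('c1.json','w'))
E
```

```text
t 2.25 pos [0.4194 0.2106 0.2797] dtool [ 0.6 -0.3 -0.7] spin 5.3 grip 0.0507 F [ 0.5 -0.1  0. ] q6 -1.16
[[ 0.9989  0.0003 -0.0477]
 [ 0.0477  0.0001  0.9989]
 [ 0.0003 -1.      0.0001]]
chart_mid [(0.74, array([249.8, 322. ])), (0.68, array([106.1, 232.4]))]
grip_mid [(0.84, array([317.2, 315.7])), (0.67, array([ 39.5, 191.5]))]
leg_hinge [(0.85, array([274.8, 320.7])), (0.83, array([ 87.4, 221.6]))]
leg_tip [(0.89, array([146.8, 255.1])), (0.73, array([247.1, 317.6])), (0.67, array([208.9, 327.2])), (0.58, array([233.4, 510. ]))]
corner_a [(0.82, array([163.9, 219.3])), (0.7, array([126.3, 288.8])), (0.57, array([214.7, 376.7])), (0.57, array([201.8, 277.7]))]
corner_b [(0.82, array([163.9, 219.3])), (0.7, array([126.3, 288.8])), (0.57, array([214.7, 376.7])), (0.57, array([201.8, 277.7]))]
```

View pics/w1.png

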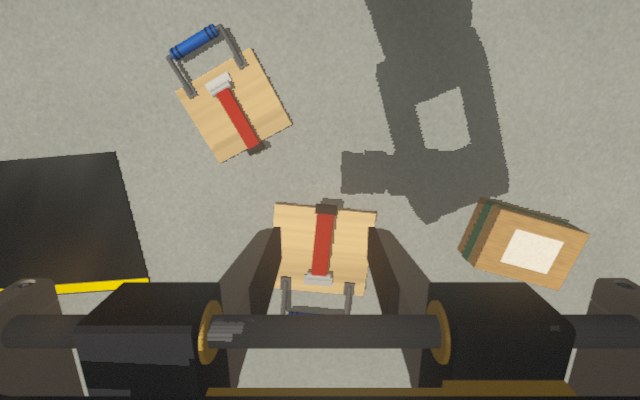

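Call:
send_rows(
  targets=[
    {"grip":0.55,"dp":[27,0,0],"spin":2},
    {"grip":0.55,"dp":[27,0,0],"spin":3},
    {"grip":0.55,"dp":[27,0,0],"spin":0},
    {"grip":0.55,"dp":[0,0,0],"spin":0},
    {"grip":0.55,"dp":[0,0,0],"spin":0},
  ],
)

```text
time_s: 3.02
position: [0.5007, 0.2109, 0.279]
eef_rot: [-0.707, 0.707, -0.017, 0.016]
ft_force: [-0.1, -0.1, 0.1]
grip_width: 0.0506
```

```bash
python3 - <<'E'
from h import *
np.set_printoptions(precision=4,suppress=True)
plan([.42,.21,.28],[.045,1])
snap('wrist','w2.png')
for n in('grip_mid','leg_hinge','leg_tip','corner_a'):
    print(n,[(round(r['score'],2),np.round(r['position'],1)) for r in manip.mark_of('wrist',n)][:5])
import json;c=manip.calibration('wrist');json.dump({k:np.array(v).tolist() for k,v in c.items()},open('c2.json','w'))
for i in (1,2):
    im=cv2.imread(f'pics/w{i}.png'); r0=190 if i==1 else 120
    cv2.imwrite(f'pics/wc{i}.png',cv2.resize(im[r0:r0+110,255:395],None,fx=5,fy=5,interpolation=cv2.INTER_CUBIC))
E
```

```text
t 3.02 pos [0.5007 0.2109 0.279 ] dtool [-80.6  -0.9  -4.6] spin -0.1 grip 0.0506 F [-0.1 -0.1  0.1] q6 -1.13
grip_mid [(0.62, array([273.4, 324. ]))]
leg_hinge [(0.88, array([ 31.9, 205.3])), (0.59, array([226.5, 329.6]))]
leg_tip [(0.98, array([ 93.6, 252. ])), (0.92, array([151.5, 326.6]))]
corner_a [(0.94, array([113.3, 212.9])), (0.92, array([ 62.4, 281.3])), (0.82, array([152.7, 381.4])), (0.78, array([151.7, 274. ]))]
```

View pics/w2.png

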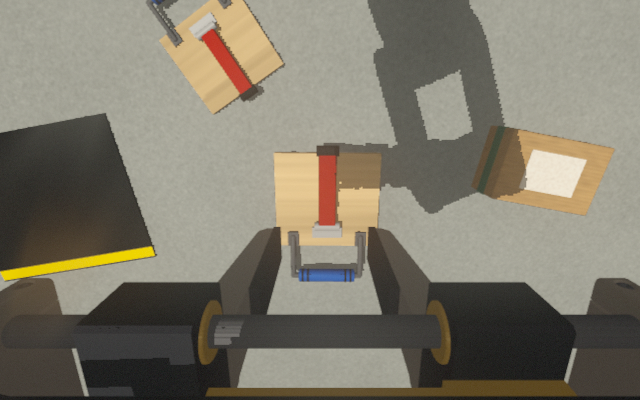

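View pics/wc1.png

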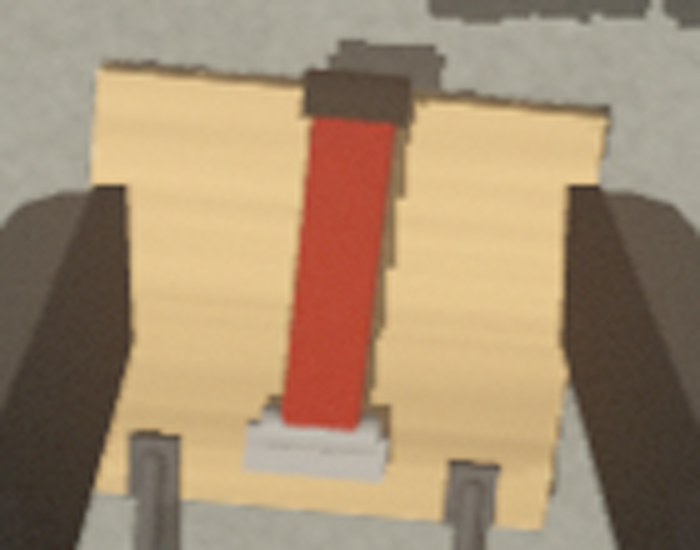

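View pics/wc2.png

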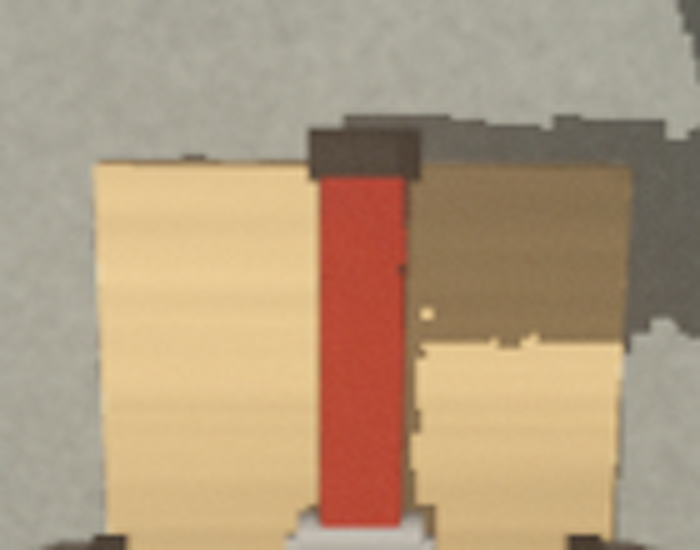

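```bash
python3 - <<'E'
from h import *
import json
np.set_printoptions(precision=4,suppress=True)
c1=json.load(open('c1.json'));c2=json.load(open('c2.json'))
for n,a,b in (('foot',(209.4,326.6),(150.6,328)),('ca',(212,376.4),(153.6,381.2)),('cb',(203,274.4),(152.2,274)),('hinge',(278,318.6),(226,327))):
    p,e=tri([ray('',a,c1),ray('',b,c2)]);print(n,p,np.round(e,4), 'c2 plane .012',atz('',b,.012,c2),'.021',atz('',b,.021,c2),'c1',atz('',a,.021,c1))
p,e=tri([ray('',(273.5,326.2),c2),ray('top',(166.8,271.6))]);print('grip',p,e, atz('',(273.5,326.2),.02,c2))
print(np.array(c2['cam_to_world']))
E
```

```text
foot [0.4818 0.2164 0.0396] [0. 0.] c2 plane .012 [0.4859 0.2166 0.012 ] .021 [0.4845 0.2166 0.021 ] c1 [0.4882 0.2168 0.021 ]
ca [0.4943 0.2912 0.0063] [0.0001 0.0001] c2 plane .012 [0.4933 0.2903 0.012 ] .021 [0.4918 0.2887 0.021 ] c1 [0.4892 0.2883 0.021 ]
cb [0.485  0.1411 0.0105] [0.0004 0.0004] c2 plane .012 [0.4847 0.1417 0.012 ] .021 [0.4834 0.1432 0.021 ] c1 [0.4816 0.1423 0.021 ]
hinge [0.5839 0.21   0.0464] [0.0008 0.0008] c2 plane .012 [0.5977 0.2106 0.012 ] .021 [0.5941 0.2106 0.021 ] c1 [0.5993 0.2094 0.021 ]
grip [0.6737 0.2052 0.0165] [0.0010344363338734132, 0.001034436333873442] [0.6721 0.2062 0.02  ]
[[ 0.0445  0.9593  0.2789  0.4214]
 [ 0.999  -0.0428 -0.0121  0.2137]
 [ 0.0004  0.2792 -0.9602  0.4497]
 [ 0.      0.      0.      1.    ]]
```

The leg looks slightly open: the foot measures at (0.482, 0.216) with z about 0.02–0.04. The bottom edge is at x≈0.489 and the yaw is about −3°. I'll descend over the foot and look again.

Call:
send_rows(
  targets=[
    {"grip":0.55,"dp":[-6,33,1.5],"spin":0},
    {"grip":0.55,"dp":[-6,33,1.5],"spin":0},
    {"grip":0.55,"dp":[-6,33,1.5],"spin":0},
    {"grip":0.55,"dp":[-5,33,1],"spin":0},
    {"grip":0.55,"dp":[0,33,0],"spin":0},
  ],
)

```text
time_s: 3.68
position: [0.476, 0.2177, 0.1138]
eef_rot: [0.707, -0.707, 0.015, -0.016]
ft_force: [0.6, 0.3, 0.4]
grip_width: 0.0504
```

Call:
send_rows(
  targets=[
    {"grip":0.55,"dp":[0,10,0],"spin":0},
    {"grip":0.55,"dp":[0,0,0],"spin":0},
    {"grip":0.55,"dp":[0,0,0],"spin":0},
  ],
)

```text
time_s: 3.93
position: [0.4778, 0.2178, 0.1055]
eef_rot: [0.707, -0.707, 0.016, -0.016]
ft_force: [0.6, -0.0, 1.0]
grip_width: 0.0504
```

```bash
python3 - <<'E'
from h import *
np.set_printoptions(precision=4,suppress=True)
plan([.478,.2165,.016],[.045,1])
snap('wrist','w3.png')
import json;c=manip.calibration('wrist');json.dump({k:np.array(v).tolist() for k,v in c.items()},open('c3.json','w'))
E
```

```text
t 3.93 pos [0.4778 0.2178 0.1055] dtool [ 0.2 89.5 -1.3] spin 0.0 grip 0.0504 F [ 0.6 -0.   1. ] q6 -1.1
```

View pics/w3.png

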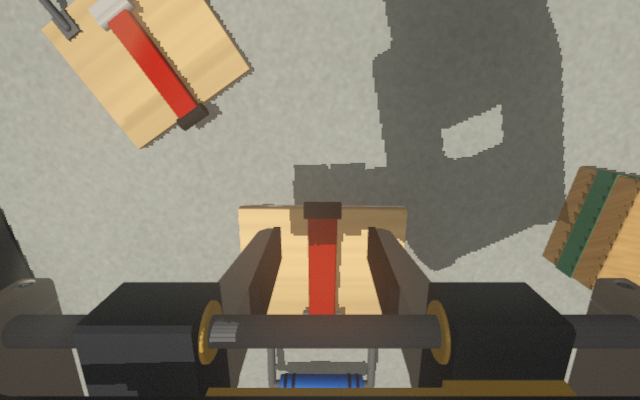

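```bash
python3 - <<'E'
from h import *
import json
np.set_printoptions(precision=4,suppress=True)
im=cv2.imread('pics/w3.png');cv2.imwrite('pics/wc3.png',cv2.resize(im[190:250,230:420],None,fx=4,fy=4,interpolation=cv2.INTER_CUBIC))
c1=json.load(open('c1.json'));c2=json.load(open('c2.json'));c3=json.load(open('c3.json'))
p,e=tri([ray('',(209.4,326.6),c1),ray('',(150.6,328),c2),ray('',(209.5,322.5),c3)]);print(p,e)
p,e=tri([ray('',(150.6,328),c2),ray('',(209.5,322.5),c3)]);print(p,e)
for cc,rc in ((c1,(209.4,326.6)),(c2,(150.6,328)),(c3,(209.5,322.5))): print([np.round(atz('',rc,z,cc)[:2],4) for z in (.02,.03,.04)])
print('edge',atz('',(206.5,240),.012,c3),atz('',(208,405.5),.012,c3))
E
```

```text
[0.4817 0.2163 0.0402] [0.00010240118974866366, 0.00014924509787987329, 0.00021198798298242155]
[0.4816 0.2163 0.0406] [0.0001732488654138076, 0.00017324886541383153]
[array([0.4885, 0.2168]), array([0.4851, 0.2166]), array([0.4817, 0.2164])]
[array([0.4847, 0.2166]), array([0.4832, 0.2165]), array([0.4817, 0.2165])]
[array([0.4887, 0.2157]), array([0.4853, 0.2159]), array([0.4818, 0.2161])]
edge [0.4854 0.1432 0.012 ] [0.4934 0.2887 0.012 ]
```

View pics/wc3.png

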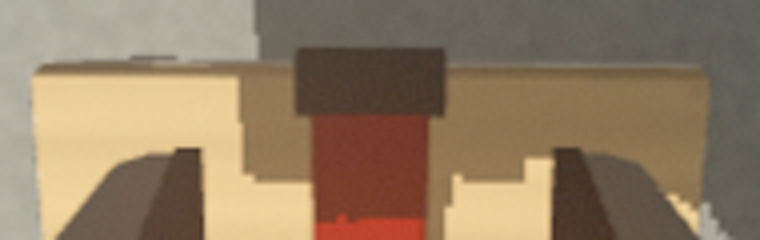

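Call:
send_rows(
  targets=[
    {"grip":0.55,"dp":[2,22,-1.5],"spin":0},
    {"grip":0.55,"dp":[2,22,0],"spin":0},
    {"grip":0.55,"dp":[0,22,0],"spin":0},
    {"grip":0.55,"dp":[0,20,0],"spin":0},
    {"grip":0.55,"dp":[0,0,0],"spin":0},
  ],
)

```text
time_s: 4.4
position: [0.4811, 0.2156, 0.0177]
eef_rot: [-0.707, 0.707, -0.016, 0.015]
ft_force: [-0.8, 0.1, 0.0]
grip_width: 0.0501
```

Call:
send_rows(
  targets=[
    {"grip":0.2,"dp":[0,0,0],"spin":0},
    {"grip":0.2,"dp":[0,0,0],"spin":0},
    {"grip":0.2,"dp":[0,0,0],"spin":0},
    {"grip":0.2,"dp":[0,0,0],"spin":0},
    {"grip":0.2,"dp":[0,0,0],"spin":0},
  ],
  squeeze=8,
)

```text
time_s: 4.82
position: [0.4827, 0.2164, 0.0199]
eef_rot: [0.707, -0.707, 0.015, -0.017]
ft_force: [2.2, -0.2, -0.1]
grip_width: 0.0298
```

```bash
python3 - <<'E'
from h import *
plan([.4815,.2163,.019],[.055,1])
snap('wrist','w4.png')
s,p,R=pose()
for th in (.15,.3,.45,.6,.75,.86,.9): print(th, np.round(112*np.array([-np.cos(th)+np.cos(.15),np.sin(th)-np.sin(.15)]),1))
E
```

```text
t 4.82 pos [0.4827 0.2164 0.0199] dtool [-1.2  0.9 -0.1] spin 0.6 grip 0.0298 F [ 2.2 -0.2 -0.1] q6 -1.11
0.15 [0. 0.]
0.3 [ 3.7 16.4]
0.45 [ 9.9 32. ]
0.6 [18.3 46.5]
0.75 [28.8 59.6]
0.86 [37.7 68.1]
0.9 [41.1 71. ]
```

View pics/w4.png

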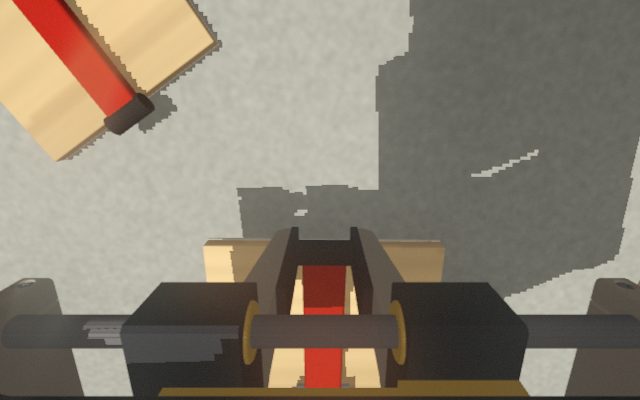

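Call:
send_rows(
  targets=[
    {"grip":0.2,"dp":[1.6,-8.2,0],"spin":0},
    {"grip":0.2,"dp":[2.2,-8.1,0],"spin":0},
    {"grip":0.2,"dp":[2.8,-7.9,0],"spin":0},
    {"grip":0.2,"dp":[3.4,-7.7,0],"spin":0},
    {"grip":0.2,"dp":[3.9,-7.4,0],"spin":0},
  ],
)

```text
time_s: 5.28
position: [0.4952, 0.2151, 0.0588]
eef_rot: [-0.707, 0.707, -0.016, 0.015]
ft_force: [-2.6, -0.5, -0.6]
grip_width: 0.0296
```

Call:
send_rows(
  targets=[
    {"grip":0.2,"dp":[4.5,-7.1,0],"spin":0},
    {"grip":0.2,"dp":[5,-6.7,0],"spin":0},
    {"grip":0.2,"dp":[5.5,-6.3,0],"spin":0},
    {"grip":0.2,"dp":[3,-3,0],"spin":0},
    {"grip":0.2,"dp":[0,0,0],"spin":0},
  ],
)

```text
time_s: 5.7
position: [0.5146, 0.2146, 0.0819]
eef_rot: [0.707, -0.707, 0.015, -0.016]
ft_force: [-1.6, 0.1, 0.9]
grip_width: 0.0298
```

```bash
python3 - <<'E'
from h import *
plan([.4815,.2163,.019],[.055,1])
snap('wrist','w5.png');snap('scene','s5.png')
E
```

```text
t 5.7 pos [0.5146 0.2146 0.0819] dtool [-33.2  62.9   0.2] spin 0.6 grip 0.0298 F [-1.6  0.1  0.9] q6 -1.13
```

View pics/w5.png

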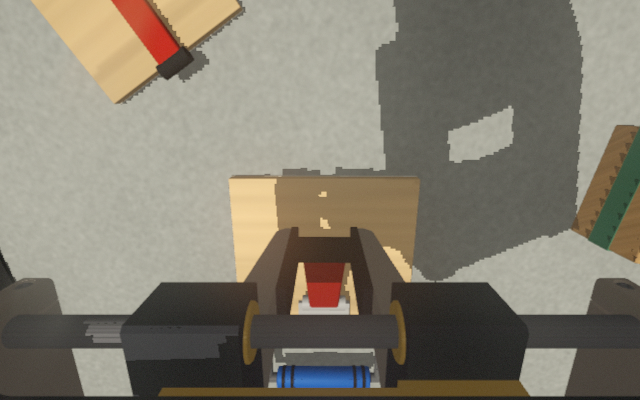

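Call:
send_rows(
  targets=[
    {"grip":0.2,"dp":[3,-2.8,0],"spin":0},
    {"grip":0.2,"dp":[3,-2.7,0],"spin":0},
    {"grip":0.2,"dp":[2,-1.6,0],"spin":0},
    {"grip":0.2,"dp":[0,0,0],"spin":0},
  ],
)

```text
time_s: 6.13
position: [0.5216, 0.214, 0.0884]
eef_rot: [-0.707, 0.707, -0.016, 0.016]
ft_force: [-2.9, 0.0, 3.2]
grip_width: 0.0298
```

Call:
send_rows(
  targets=[
    {"grip":0.2,"dp":[1.5,-1.2,0],"spin":0},
    {"grip":0.2,"dp":[0,0,0],"spin":0},
    {"grip":0.2,"dp":[0,0,0],"spin":0},
  ],
)

```text
time_s: 6.38
position: [0.5227, 0.214, 0.0893]
eef_rot: [-0.707, 0.707, -0.016, 0.016]
ft_force: [-2.9, 0.2, 3.9]
grip_width: 0.0295
```

Call:
send_rows(
  targets=[
    {"grip":0.2,"dp":[1.5,-1.2,0],"spin":0},
    {"grip":0.2,"dp":[0,0,0],"spin":0},
    {"grip":0.2,"dp":[0,0,0],"spin":0},
  ],
)

```text
time_s: 6.63
position: [0.5243, 0.2139, 0.0906]
eef_rot: [-0.707, 0.707, -0.016, 0.016]
ft_force: [-3.7, -0.3, 5.1]
grip_width: 0.0298
```

Call:
send_rows(
  targets=[
    {"grip":0.2,"dp":[0,-2.5,0],"spin":0},
    {"grip":0.2,"dp":[0,0,0],"spin":0},
    {"grip":0.2,"dp":[0,0,0],"spin":0},
  ],
)

```text
time_s: 6.88
position: [0.5249, 0.214, 0.0931]
eef_rot: [0.707, -0.707, 0.015, -0.016]
ft_force: [0.3, -1.7, 0.1]
grip_width: 0.0299
```

Call:
send_rows(
  targets=[
    {"grip":0.2,"dp":[1,-1.5,0],"spin":0},
    {"grip":0.2,"dp":[0,0,0],"spin":0},
    {"grip":0.2,"dp":[0,0,0],"spin":0},
  ],
)

```text
time_s: 7.13
position: [0.5257, 0.2139, 0.0946]
eef_rot: [0.707, -0.707, 0.015, -0.016]
ft_force: [1.7, -0.7, -2.5]
grip_width: 0.0299
```

```bash
python3 - <<'E'
from h import *
plan([.4815,.2163,.019],[.055,1])
snap('wrist','w6.png');im=snap('scene','s6.png')
cv2.imwrite('pics/sc6.png',cv2.resize(im[120:240,320:440,::-1],None,fx=5,fy=5,interpolation=cv2.INTER_CUBIC))
E
```

```text
t 7.13 pos [0.5257 0.2139 0.0946] dtool [-44.4  75.5   0.4] spin 0.6 grip 0.0299 F [ 1.7 -0.7 -2.5] q6 -1.14
```

View pics/sc6.png

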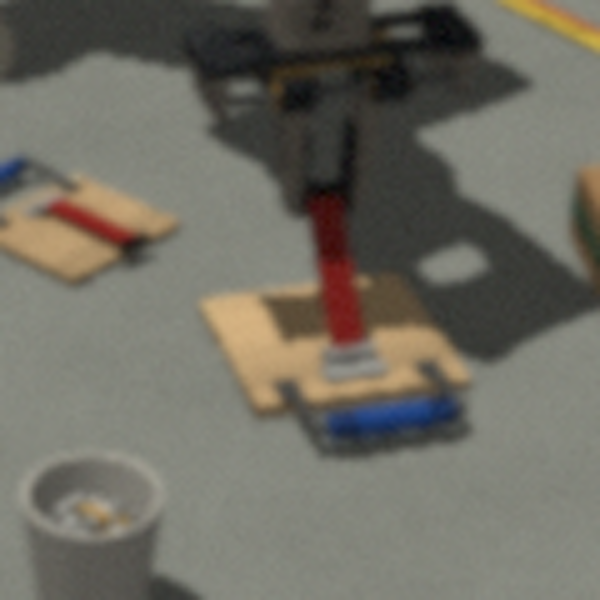

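View pics/w6.png

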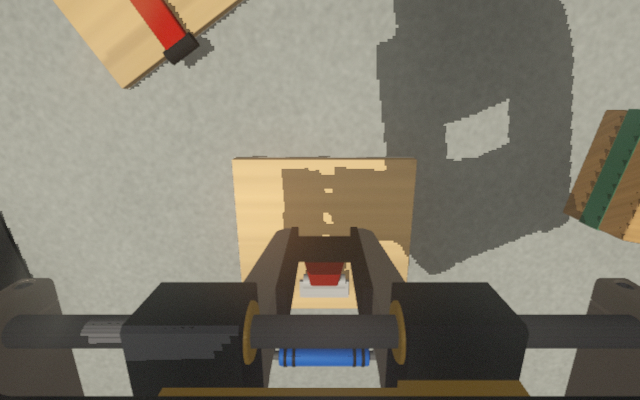

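Call:
send_rows(
  targets=[
    {"grip":0.2,"dp":[1.6,-1.2,0],"spin":0},
    {"grip":0.2,"dp":[0,0,0],"spin":0},
    {"grip":0.2,"dp":[0,0,0],"spin":0},
  ],
)

```text
time_s: 7.48
position: [0.527, 0.2138, 0.0958]
eef_rot: [0.707, -0.707, 0.016, -0.016]
ft_force: [0.3, -1.1, -1.3]
grip_width: 0.0298
```

Call:
send_rows(
  targets=[
    {"grip":0.2,"dp":[1.6,-1.2,0],"spin":0},
    {"grip":0.2,"dp":[0,0,0],"spin":0},
    {"grip":0.2,"dp":[0,0,0],"spin":0},
  ],
)

```text
time_s: 7.73
position: [0.5283, 0.2138, 0.0968]
eef_rot: [-0.707, 0.707, -0.016, 0.016]
ft_force: [0.2, 0.4, -1.7]
grip_width: 0.0301
```

```bash
python3 - <<'E'
from h import *
np.set_printoptions(precision=4,suppress=True)
plan([.4815,.2163,.019],[.055,1])
im=snap('wrist','w7.png')
print('expected corners px',proj('wrist',[.4934,.2887,.012]),proj('wrist',[.4854,.1432,.012]))
print('z .02',proj('wrist',[.4934,.2887,.022]))
cv2.imwrite('pics/wc7.png',cv2.resize(im[140:340,220:430,::-1],None,fx=3.5,fy=3,interpolation=cv2.INTER_CUBIC))
E
```

```text
t 7.73 pos [0.5283 0.2138 0.0968] dtool [-46.8  77.8   0.5] spin 0.6 grip 0.0301 F [ 0.2  0.4 -1.7] q6 -1.14
expected corners px (np.float64(153.65414279036406), np.float64(415.56670360309727)) (np.float64(151.85628295285835), np.float64(235.14121948322307))
z .02 (np.float64(155.65493103489112), np.float64(419.1448187611703))
```

View pics/wc7.png

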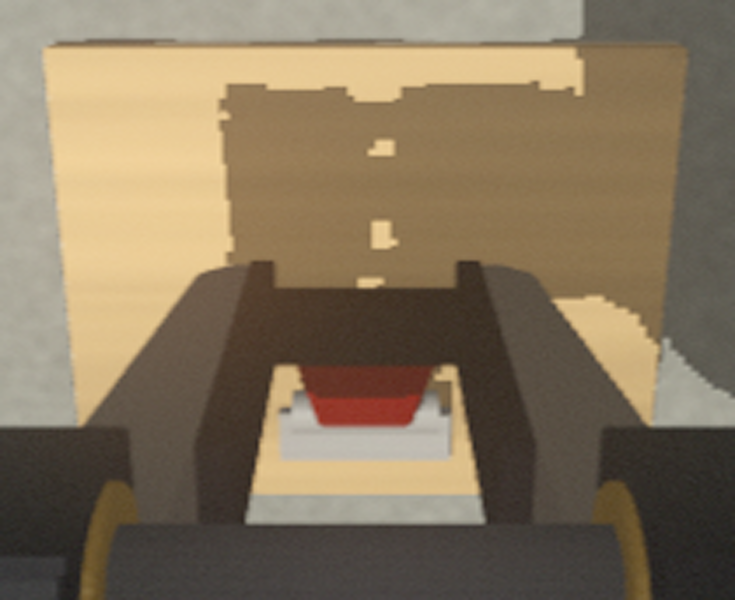

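Call:
send_rows(
  targets=[
    {"grip":0.2,"dp":[2,-1.8,0],"spin":0},
    {"grip":0.2,"dp":[2,-1.8,0],"spin":0},
    {"grip":0.2,"dp":[0,0,0],"spin":0},
    {"grip":0.2,"dp":[0,0,0],"spin":0},
  ],
)

```text
time_s: 8.12
position: [0.5326, 0.2136, 0.1007]
eef_rot: [0.707, -0.707, 0.016, -0.016]
ft_force: [-1.3, 0.6, -1.5]
grip_width: 0.0296
```

```bash
python3 - <<'E'
from h import *
np.set_printoptions(precision=4,suppress=True)
plan([.4815,.2163,.019],[.055,1])
im=snap('wrist','w8.png')
print('expected corners px',proj('wrist',[.4934,.2887,.012]),proj('wrist',[.4854,.1432,.012]))
cv2.imwrite('pics/wc8.png',cv2.resize(im[140:340,220:430,::-1],None,fx=3.5,fy=3,interpolation=cv2.INTER_CUBIC))
im=snap('scene','s8.png')
cv2.imwrite('pics/sc8.png',cv2.resize(im[120:240,320:440,::-1],None,fx=5,fy=5,interpolation=cv2.INTER_CUBIC))
E
```

```text
t 8.12 pos [0.5326 0.2136 0.1007] dtool [-51.2  81.7   0.4] spin 0.6 grip 0.0296 F [-1.3  0.6 -1.5] q6 -1.15
expected corners px (np.float64(147.62351639058116), np.float64(414.64023363279694)) (np.float64(145.84634606312488), np.float64(235.8957539994791))
```

View pics/wc8.png

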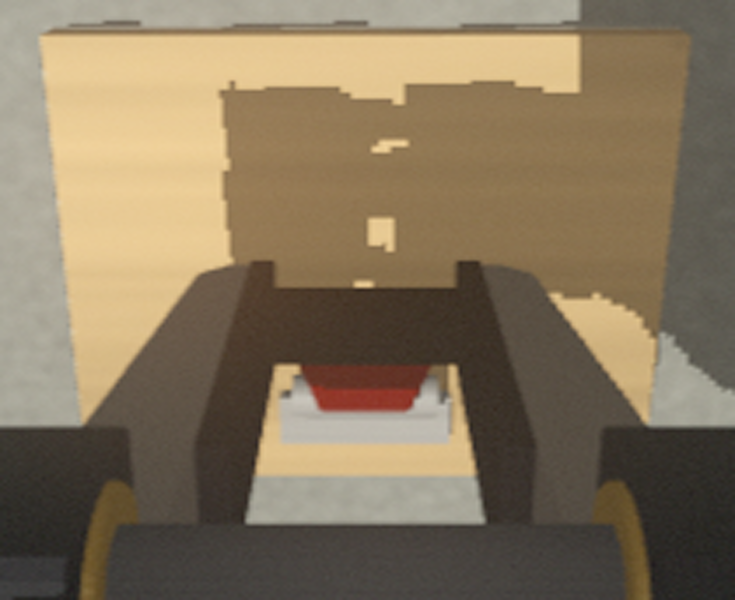

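View pics/sc8.png

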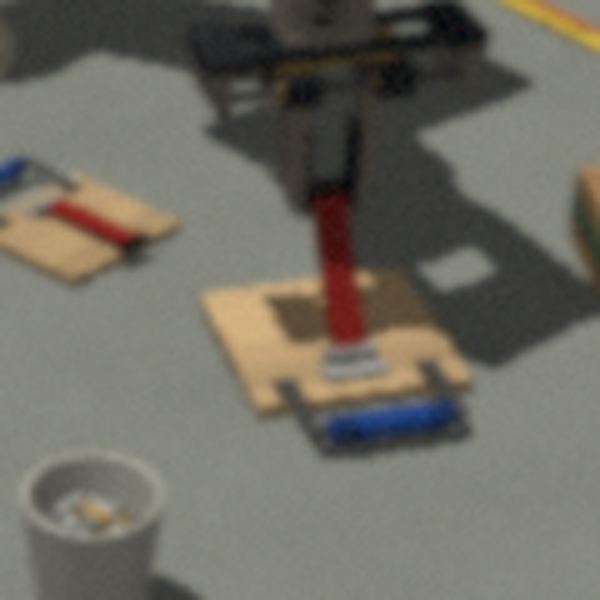

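Call:
send_rows(
  targets=[
    {"grip":0.2,"dp":[-1.7,1.5,0],"spin":0},
    {"grip":0.2,"dp":[-1.7,1.5,0],"spin":0},
    {"grip":0.2,"dp":[-1.7,1.5,0],"spin":0},
    {"grip":0.2,"dp":[0,0,0],"spin":0},
    {"grip":0.2,"dp":[0,0,0],"spin":0},
  ],
)

```text
time_s: 8.63
position: [0.5275, 0.2139, 0.096]
eef_rot: [0.707, -0.707, 0.016, -0.016]
ft_force: [-0.3, 0.7, 0.4]
grip_width: 0.0298
```

Call:
send_rows(
  targets=[
    {"grip":0.55,"dp":[0,0,0],"spin":0},
    {"grip":0.55,"dp":[0,0,0],"spin":0},
    {"grip":0.55,"dp":[0,0,0],"spin":0},
    {"grip":0.55,"dp":[0,0,0],"spin":0},
    {"grip":0.55,"dp":[0,-10,0],"spin":0},
  ],
)

```text
time_s: 9.05
position: [0.5263, 0.2134, 0.1048]
eef_rot: [-0.707, 0.707, -0.017, 0.015]
ft_force: [-1.0, 0.1, -0.8]
grip_width: 0.0504
```

Call:
send_rows(
  targets=[
    {"grip":0.39,"dp":[0,-35,0],"spin":0},
    {"grip":0.39,"dp":[0,-35,0],"spin":0},
    {"grip":0.39,"dp":[30,-25,0],"spin":0},
    {"grip":0.39,"dp":[38,0,0],"spin":0},
    {"grip":0.39,"dp":[0,0,0],"spin":0},
  ],
)

```text
time_s: 9.47
position: [0.6019, 0.2112, 0.2045]
eef_rot: [0.708, -0.706, 0.013, -0.019]
ft_force: [-0.8, -0.2, 0.4]
grip_width: 0.0358
```

```bash
python3 - <<'E'
from h import *
np.set_printoptions(precision=4,suppress=True)
plan([.672,.206,.1],[.055,1])
im=snap('wrist','w9.png')
import json;c=manip.calibration('wrist');json.dump({k:np.array(v).tolist() for k,v in c.items()},open('c9.json','w'))
im=snap('scene','s9.png')
cv2.imwrite('pics/sc9.png',cv2.resize(im[120:240,320:440,::-1],None,fx=5,fy=5,interpolation=cv2.INTER_CUBIC))
E
```

```text
t 9.47 pos [0.6019 0.2112 0.2045] dtool [ 69.3 105.1  -2.3] spin 0.6 grip 0.0358 F [-0.8 -0.2  0.4] q6 -1.19
```

View pics/w9.png

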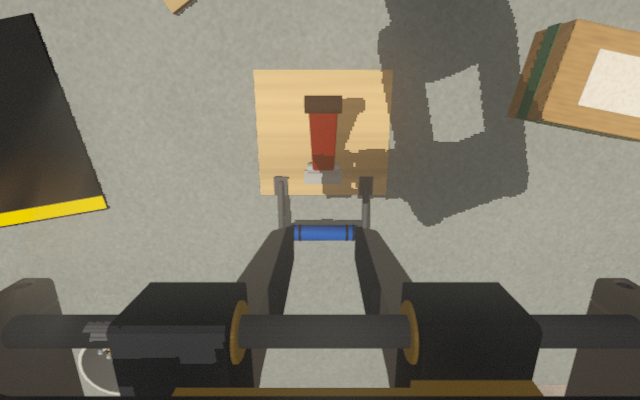

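View pics/sc9.png

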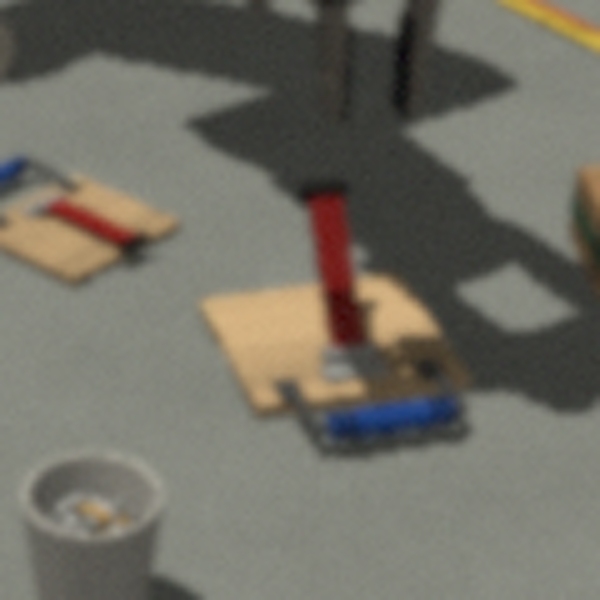

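```bash
python3 - <<'E'
from h import *
import json
np.set_printoptions(precision=4,suppress=True)
c=json.load(open('c9.json'))
for rc,z in (((233,324),.02),((233,324),.0295),((70.5,254),.012),((70.5,392),.012),((194,260),.012),((194,388),.012)): print(atz('',rc,z,c))
im=cv2.imread('pics/w9.png');cv2.imwrite('pics/wc9.png',cv2.resize(im[160:260,250:400],None,fx=5,fy=5,interpolation=cv2.INTER_CUBIC))
E
```

```text
[0.6722 0.207  0.02  ]
[0.6681 0.2072 0.0295]
[0.4853 0.141  0.012 ]
[0.4921 0.2878 0.012 ]
[0.6221 0.1333 0.012 ]
[0.6291 0.2851 0.012 ]
```

View pics/wc9.png

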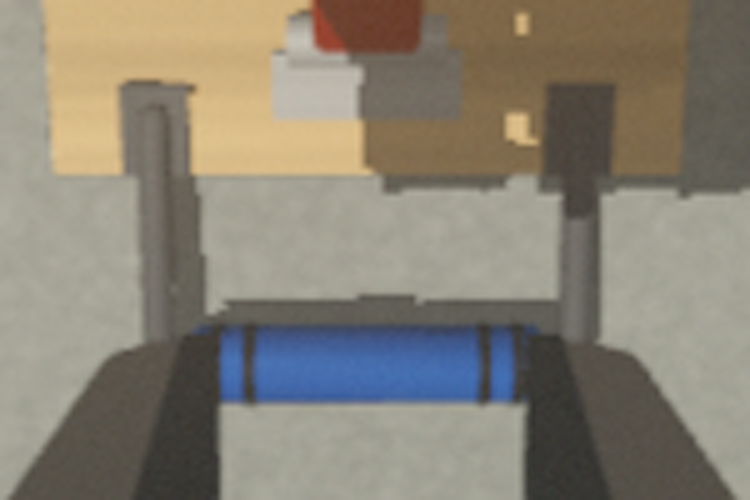

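Call:
send_rows(
  targets=[
    {"grip":0.39,"dp":[35,0,-1],"spin":0},
    {"grip":0.39,"dp":[35,0,-1],"spin":0},
    {"grip":0.39,"dp":[0,0,0],"spin":7},
    {"grip":0.39,"dp":[0,0,0],"spin":7},
    {"grip":0.39,"dp":[0,0,0],"spin":7},
  ],
)

```text
time_s: 9.98
position: [0.664, 0.2055, 0.2002]
eef_rot: [-0.691, 0.692, -0.147, 0.146]
ft_force: [0.8, 0.0, 0.0]
grip_width: 0.036
```

Call:
send_rows(
  targets=[
    {"grip":0.39,"dp":[0,0,0],"spin":7},
    {"grip":0.39,"dp":[0,0,0],"spin":7},
    {"grip":0.39,"dp":[0,0,0],"spin":7},
    {"grip":0.39,"dp":[0,0,0],"spin":7},
    {"grip":0.39,"dp":[0,0,0],"spin":7},
  ],
)

```text
time_s: 10.4
position: [0.6635, 0.2057, 0.2006]
eef_rot: [-0.615, 0.616, -0.348, 0.347]
ft_force: [-0.1, -0.4, -0.3]
grip_width: 0.0358
```

Call:
send_rows(
  targets=[
    {"grip":0.39,"dp":[0,0,0],"spin":7},
    {"grip":0.39,"dp":[0,0,0],"spin":7},
    {"grip":0.39,"dp":[0,0,0],"spin":7},
    {"grip":0.39,"dp":[0,0,0],"spin":6},
    {"grip":0.39,"dp":[0,0,0],"spin":0},
  ],
)

```text
time_s: 10.82
position: [0.6637, 0.2057, 0.2007]
eef_rot: [-0.517, 0.519, -0.482, 0.481]
ft_force: [0.2, -0.4, 0.2]
grip_width: 0.0356
```

```bash
python3 - <<'E'
from h import *
np.set_printoptions(precision=4,suppress=True)
plan([.672,.206,.1],[1,-.055]); print(pose()[2])
im=snap('wrist','w10.png')
import json;c=manip.calibration('wrist');json.dump({k:np.array(v).tolist() for k,v in c.items()},open('c10.json','w'))
E
```

```text
t 10.82 pos [0.6637 0.2057 0.2007] dtool [  0.3 100.7   8.5] spin 7.4 grip 0.0356 F [ 0.2 -0.4  0.2] q6 0.22
[[ 0.0734 -0.0018  0.9973]
 [-0.9973 -0.0004  0.0734]
 [ 0.0003 -1.     -0.0018]]
```

View pics/w10.png

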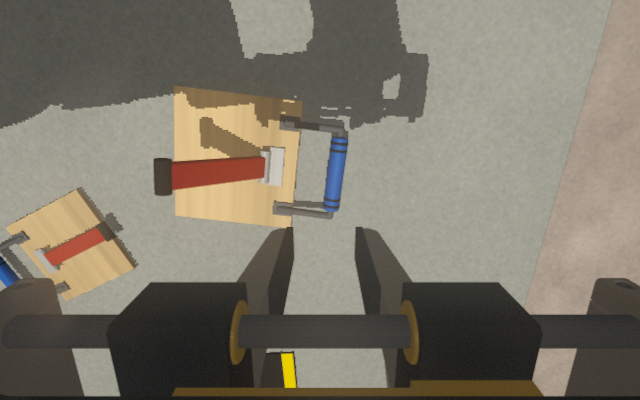

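```bash
python3 - <<'E'
from h import *
import json
np.set_printoptions(precision=4,suppress=True)
c9=json.load(open('c9.json'));c10=json.load(open('c10.json'))
im=cv2.imread('pics/w10.png');hsv=cv2.cvtColor(im,cv2.COLOR_BGR2HSV);m=cv2.inRange(hsv,(100,120,60),(125,255,255));m[:, :290]=0;m[240:]=0
ys,xs=np.nonzero(m);print(ys.mean(),xs.mean(),len(ys)); r=cv2.minAreaRect(np.c_[xs,ys].astype(np.float32));print(r)
p,e=tri([ray('',(232.8,324),c9),ray('',(r[0][1],r[0][0]),c10)]);print(p,e)
g=atz('',(r[0][1],r[0][0]),.022,c10);print(g)
plan([p[0],p[1],.1],[1,-.055])
E
```

```text
173.09027777777777 335.1736111111111 864
((334.5199890136719, 174.3599853515625), (15.273507118225098, 73.25626373291016), 8.130102157592773)
[0.6762 0.2057 0.0118] [0.0013174025840504604, 0.001317402584050567]
[0.6763 0.2068 0.022 ]
t 10.87 pos [0.6639 0.2057 0.2008] dtool [  1.  100.7  12.4] spin 7.7 grip 0.0355 F [-0.1  0.  -0.3] q6 0.22
```

Call:
send_rows(
  targets=[
    {"grip":0.39,"dp":[0,0,0],"spin":4},
    {"grip":0.39,"dp":[0,0,0],"spin":3.5},
    {"grip":0.39,"dp":[0,35,10.3],"spin":0},
    {"grip":0.39,"dp":[0,35,0],"spin":0},
    {"grip":0.39,"dp":[0,35,0],"spin":0},
  ],
)

```text
time_s: 11.28
position: [0.6755, 0.2053, 0.0955]
eef_rot: [-0.488, 0.487, -0.512, 0.512]
ft_force: [0.2, -0.7, -0.8]
grip_width: 0.0358
```

Call:
send_rows(
  targets=[
    {"grip":0.39,"dp":[0,25,0],"spin":0},
    {"grip":0.39,"dp":[0,0,0],"spin":0},
    {"grip":0.39,"dp":[0,0,0],"spin":0},
  ],
)

```text
time_s: 11.53
position: [0.674, 0.2049, 0.07]
eef_rot: [0.486, -0.488, 0.513, -0.512]
ft_force: [0.8, 0.5, 0.5]
grip_width: 0.036
```

```bash
python3 - <<'E'
from h import *
np.set_printoptions(precision=4,suppress=True)
plan([.674,.2065,.005],[1,-.055])
im=snap('wrist','w11.png')
E
```

```text
t 11.53 pos [0.674  0.2049 0.07  ] dtool [-1.7 65.   0.1] spin 0.3 grip 0.036 F [0.8 0.5 0.5] q6 0.34
```

View pics/w11.png

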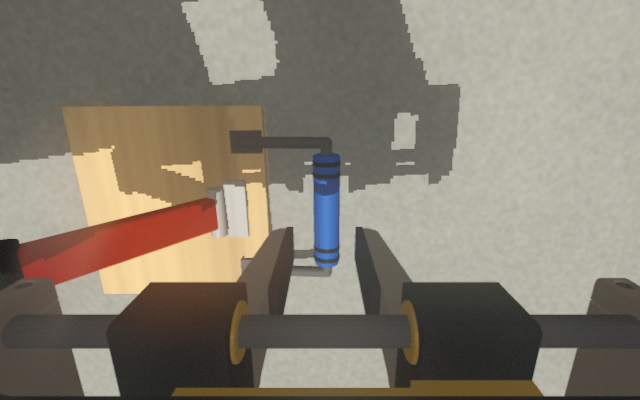

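```bash
python3 - <<'E'
from h import *
print(proj('wrist',[.674,.2065,.02]),proj('wrist',[.674,.2065,.016]),proj('wrist',[.674,.2049,.02]),proj('wrist',[.674,.2065-.042,.02]),proj('wrist',[.674,.2065+.042,.02]))
E
```

```text
(np.float64(210.56793121124628), np.float64(320.628647761404)) (np.float64(208.8259118695839), np.float64(320.67891558726785)) (np.float64(212.60408785025567), np.float64(320.7456757362946)) (np.float64(261.57780379367466), np.float64(323.56043698300846)) (np.float64(154.210398612205), np.float64(317.3895021163509))
```

Call:
send_rows(
  targets=[
    {"grip":0.39,"dp":[-1.7,20,2],"spin":0},
    {"grip":0.39,"dp":[0,20,0],"spin":0},
    {"grip":0.39,"dp":[0,15,0],"spin":0},
    {"grip":0.39,"dp":[0,9,0],"spin":0},
    {"grip":0.39,"dp":[0,0,0],"spin":0},
  ],
)

```text
time_s: 12.0
position: [0.6769, 0.2066, 0.0062]
eef_rot: [0.486, -0.487, 0.513, -0.513]
ft_force: [-0.2, -0.1, 0.2]
grip_width: 0.0362
```

```bash
python3 - <<'E'
from h import *
plan([.676,.2065,.005],[1,-.055])
im=snap('wrist','w12.png')
E
```

```text
t 12.0 pos [0.6769 0.2066 0.0062] dtool [ 0.1  1.2 -0.9] spin 0.1 grip 0.0362 F [-0.2 -0.1  0.2] q6 0.35
```

View pics/w12.png

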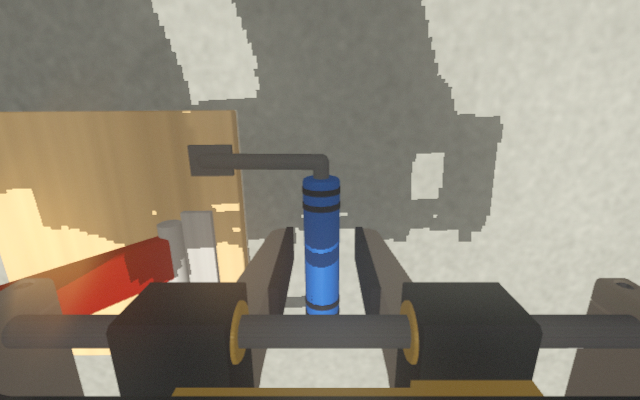

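Call:
send_rows(
  targets=[
    {"grip":0.1,"dp":[0,0,0],"spin":0},
    {"grip":0.1,"dp":[0,0,0],"spin":0},
    {"grip":0.1,"dp":[0,0,0],"spin":0},
    {"grip":0.1,"dp":[0,0,0],"spin":0},
    {"grip":0.1,"dp":[0,0,0],"spin":0},
  ],
  squeeze=35,
)

```text
time_s: 12.47
position: [0.6779, 0.2069, 0.0079]
eef_rot: [-0.487, 0.486, -0.513, 0.513]
ft_force: [-1.1, -0.1, 4.5]
grip_width: 0.0179
```

```bash
python3 - <<'E'
from h import *
plan([.676,.2065,.005],[1,-.055])
# lift arc about back... pivot bottom face edge: grip at (185,20) from pivot
b=np.arctan2(20,185);L=np.hypot(185,20);p=None
for a in np.arange(0,1.45,.1): 
    q=L*np.array([np.cos(a+b),np.sin(a+b)]); print(round(a,2),np.round(q,1), None if p is None else np.round(q-p,1)); p=q
E
```

```text
t 12.47 pos [0.6779 0.2069 0.0079] dtool [ 0.5  2.9 -1.9] spin 0.1 grip 0.0179 F [-1.1 -0.1  4.5] q6 0.35
0.0 [185.  20.] None
0.1 [182.1  38.4] [-2.9 18.4]
0.2 [177.3  56.4] [-4.7 18. ]
0.3 [170.8  73.8] [-6.5 17.4]
0.4 [162.6  90.5] [-8.2 16.7]
0.5 [152.8 106.2] [-9.8 15.8]
0.6 [141.4 121. ] [-11.4  14.7]
0.7 [128.6 134.5] [-12.8  13.5]
0.8 [114.5 146.6] [-14.1  12.2]
0.9 [ 99.3 157.3] [-15.2  10.7]
1.0 [ 83.1 166.5] [-16.2   9.1]
1.1 [ 66.1 173.9] [-17.    7.5]
1.2 [ 48.4 179.7] [-17.7   5.7]
1.3 [ 30.2 183.6] [-18.2   3.9]
1.4 [ 11.7 185.7] [-18.5   2.1]
```

Call:
send_rows(
  targets=[
    {"grip":0.1,"dp":[0,-9,-1.5],"spin":0},
    {"grip":0.1,"dp":[0,-9,-1.5],"spin":0},
    {"grip":0.1,"dp":[0,-9,-2.3],"spin":0},
    {"grip":0.1,"dp":[0,-9,-2.4],"spin":0},
    {"grip":0.1,"dp":[0,-8.7,-3.2],"spin":0},
  ],
)

```text
time_s: 12.88
position: [0.6664, 0.2073, 0.0528]
eef_rot: [-0.487, 0.487, -0.513, 0.513]
ft_force: [-0.9, -0.5, -1.4]
grip_width: 0.0181
```

Call:
send_rows(
  targets=[
    {"grip":0.1,"dp":[0,-8.7,-3.2],"spin":0},
    {"grip":0.1,"dp":[0,-16.7,-8.2],"spin":0},
    {"grip":0.1,"dp":[0,-15.8,-9.8],"spin":0},
    {"grip":0.1,"dp":[0,-14.7,-11.4],"spin":0},
    {"grip":0.1,"dp":[0,-7,-6.4],"spin":0},
  ],
)

```text
time_s: 13.3
position: [0.6272, 0.2097, 0.1169]
eef_rot: [-0.487, 0.486, -0.513, 0.513]
ft_force: [0.3, 0.1, -2.6]
grip_width: 0.0179
```

```bash
python3 - <<'E'
from h import *
plan([.676,.2065,.005],[1,-.055])
im=snap('scene','s13.png')
cv2.imwrite('pics/sc13.png',cv2.resize(im[80:240,300:460,::-1],None,fx=4,fy=3.7,interpolation=cv2.INTER_CUBIC))
E
```

```text
t 13.3 pos [0.6272 0.2097 0.1169] dtool [  0.7 112.   48.7] spin 0.1 grip 0.0179 F [ 0.3  0.1 -2.6] q6 0.37
```

View pics/sc13.png

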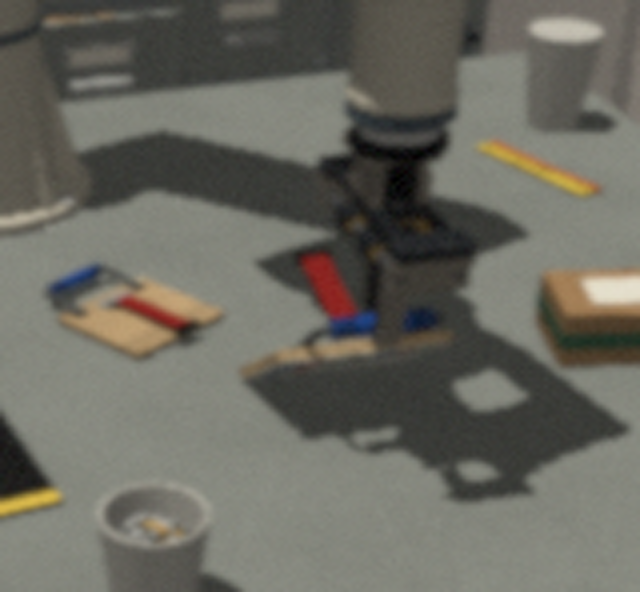

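Call:
send_rows(
  targets=[
    {"grip":0.1,"dp":[0,-6.7,-6.4],"spin":0},
    {"grip":0.1,"dp":[0,-12.2,-14.1],"spin":0},
    {"grip":0.1,"dp":[0,-10.7,-15.2],"spin":0},
    {"grip":0.1,"dp":[0,-9.1,-16.2],"spin":0},
    {"grip":0.1,"dp":[0,-7.5,-17],"spin":0},
  ],
)

```text
time_s: 13.77
position: [0.5594, 0.2131, 0.1617]
eef_rot: [-0.487, 0.486, -0.513, 0.514]
ft_force: [0.1, -0.2, 0.6]
grip_width: 0.0178
```

Call:
send_rows(
  targets=[
    {"grip":0.1,"dp":[0,-7,-17.7],"spin":0},
    {"grip":0.1,"dp":[0,-5,-12],"spin":0},
    {"grip":0.1,"dp":[0,-5,-8],"spin":0},
    {"grip":0.1,"dp":[0,-5,-5],"spin":0},
    {"grip":0.1,"dp":[0,-5,0],"spin":0},
  ],
)

```text
time_s: 14.18
position: [0.5157, 0.2153, 0.1879]
eef_rot: [0.487, -0.487, 0.513, -0.513]
ft_force: [0.1, -1.0, -3.2]
grip_width: 0.018
```

Call:
send_rows(
  targets=[
    {"grip":0.1,"dp":[0,-10,0],"spin":0},
    {"grip":0.1,"dp":[0,-15,0],"spin":0},
    {"grip":0.1,"dp":[0,-15,0],"spin":0},
    {"grip":0.1,"dp":[0,-5,0],"spin":0},
    {"grip":0.1,"dp":[0,0,0],"spin":0},
  ],
)

```text
time_s: 14.6
position: [0.5176, 0.2157, 0.2344]
eef_rot: [-0.487, 0.486, -0.513, 0.514]
ft_force: [-0.4, 0.9, -4.1]
grip_width: 0.0185
```

```bash
python3 - <<'E'
from h import *
plan([.547,-.197,.25],[np.cos(.13),np.sin(.13)])
im=snap('scene','s14.png')
cv2.imwrite('pics/sc14.png',cv2.resize(im[60:220,300:460,::-1],None,fx=4,fy=3.7,interpolation=cv2.INTER_CUBIC))
snap('wrist','w14.png')
E
```

```text
t 14.6 pos [0.5176 0.2157 0.2344] dtool [410.5 -16.   51.4] spin -10.5 grip 0.0185 F [-0.4  0.9 -4.1] q6 0.45
```

View pics/sc14.png

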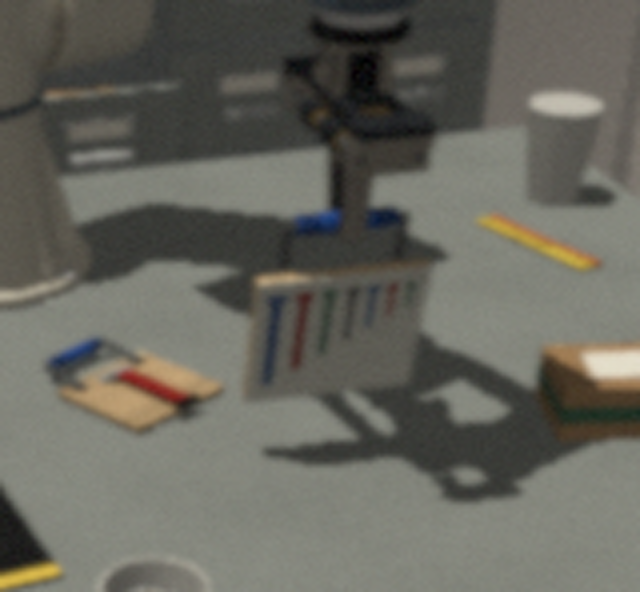

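View pics/w14.png

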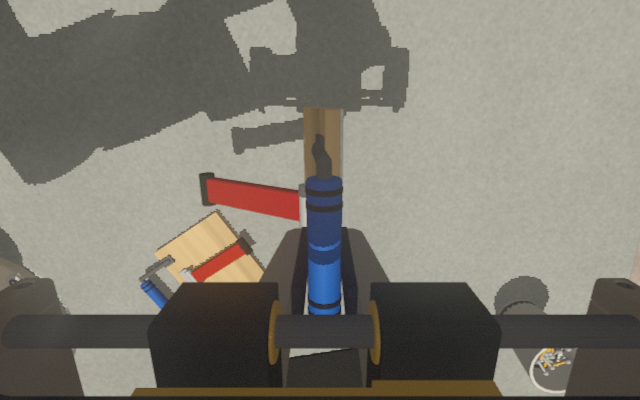

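Call:
send_rows(
  targets=[
    {"grip":0.1,"dp":[8,0,2],"spin":0},
    {"grip":0.1,"dp":[16,0,4],"spin":0},
    {"grip":0.1,"dp":[22,0,6],"spin":0},
    {"grip":0.1,"dp":[24,0,6.4],"spin":0},
    {"grip":0.1,"dp":[24,0,6.4],"spin":0},
  ],
)

```text
time_s: 15.12
position: [0.5357, 0.1186, 0.2318]
eef_rot: [0.486, -0.487, 0.513, -0.513]
ft_force: [0.5, 0.3, -3.2]
grip_width: 0.0184
```

Call:
send_rows(
  targets=[
    {"grip":0.1,"dp":[24,0,6.4],"spin":0},
    {"grip":0.1,"dp":[24,0,6.4],"spin":0},
    {"grip":0.1,"dp":[24,0,6.4],"spin":0},
    {"grip":0.1,"dp":[24,0,6.4],"spin":0},
    {"grip":0.1,"dp":[24,0,6.4],"spin":0},
  ],
)

```text
time_s: 15.53
position: [0.5613, -0.0033, 0.2318]
eef_rot: [0.486, -0.487, 0.513, -0.513]
ft_force: [-0.0, -0.5, -4.0]
grip_width: 0.0177
```

Call:
send_rows(
  targets=[
    {"grip":0.1,"dp":[24,0,6.4],"spin":0},
    {"grip":0.1,"dp":[24,0,6.4],"spin":0},
    {"grip":0.1,"dp":[24,0,6.4],"spin":0},
    {"grip":0.1,"dp":[24,0,6.4],"spin":0},
    {"grip":0.1,"dp":[24,0,6.4],"spin":0},
  ],
)

```text
time_s: 15.95
position: [0.5866, -0.1248, 0.2317]
eef_rot: [0.486, -0.487, 0.514, -0.513]
ft_force: [0.7, 0.1, -4.3]
grip_width: 0.0182
```

Call:
send_rows(
  targets=[
    {"grip":0.1,"dp":[24,0,6.4],"spin":0},
    {"grip":0.1,"dp":[18,0,5],"spin":0},
    {"grip":0.1,"dp":[14,0,4],"spin":0},
    {"grip":0.1,"dp":[8,0,2],"spin":0},
    {"grip":0.1,"dp":[3,0,0],"spin":0},
  ],
)

```text
time_s: 16.37
position: [0.601, -0.192, 0.2321]
eef_rot: [0.486, -0.486, 0.514, -0.513]
ft_force: [0.7, 0.6, -4.5]
grip_width: 0.0178
```

```bash
python3 - <<'E'
from h import *
plan([.6015,-.190,.235],[np.cos(.13),np.sin(.13)])
E
```

```text
t 16.37 pos [ 0.601  -0.192   0.2321] dtool [-2.  -2.9  0.4] spin -10.5 grip 0.0178 F [ 0.7  0.6 -4.5] q6 -0.26
```

Call:
send_rows(
  targets=[
    {"grip":0.1,"dp":[0,0,0],"spin":-2.5},
    {"grip":0.1,"dp":[0,0,0],"spin":-3.5},
    {"grip":0.1,"dp":[0,0,0],"spin":-2.5},
    {"grip":0.1,"dp":[0,0,0],"spin":-2},
    {"grip":0.1,"dp":[0,0,0],"spin":0},
  ],
)

```text
time_s: 16.78
position: [0.6006, -0.1898, 0.2325]
eef_rot: [-0.532, 0.532, -0.466, 0.465]
ft_force: [-0.3, -0.5, -3.9]
grip_width: 0.0178
```

Call:
send_rows(
  targets=[
    {"grip":0.1,"dp":[0,0,0],"spin":0},
    {"grip":0.1,"dp":[0,0,0],"spin":0},
    {"grip":0.1,"dp":[0,0,0],"spin":0},
    {"grip":0.1,"dp":[0,0,0],"spin":0},
    {"grip":0.1,"dp":[0,0,0],"spin":0},
  ],
)

```text
time_s: 17.2
position: [0.6011, -0.1907, 0.2328]
eef_rot: [0.531, -0.531, 0.466, -0.467]
ft_force: [0.6, -0.5, -4.6]
grip_width: 0.0181
```

```bash
python3 - <<'E'
from h import *
plan([.6015,-.190,.235],[np.cos(.13),np.sin(.13)])
im=snap('scene','s15.png')
cv2.imwrite('pics/sc15.png',cv2.resize(im[80:260,160:360,::-1],None,fx=4,fy=3.3,interpolation=cv2.INTER_CUBIC))
snap('wrist','w15.png');snap('top','t15.png')
E
```

```text
t 17.2 pos [ 0.6011 -0.1907  0.2328] dtool [-0.6 -2.2  0.5] spin -0.0 grip 0.0181 F [ 0.6 -0.5 -4.6] q6 -0.44
```

View pics/sc15.png

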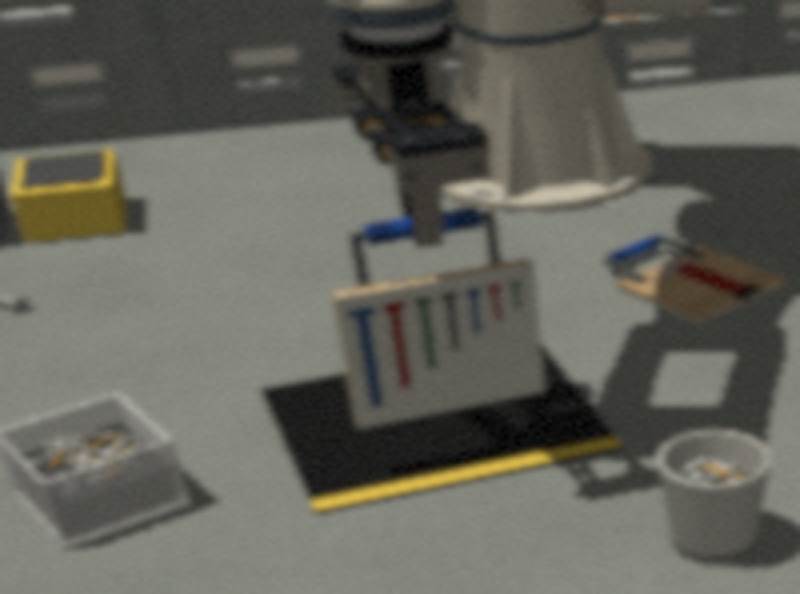

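View pics/w15.png

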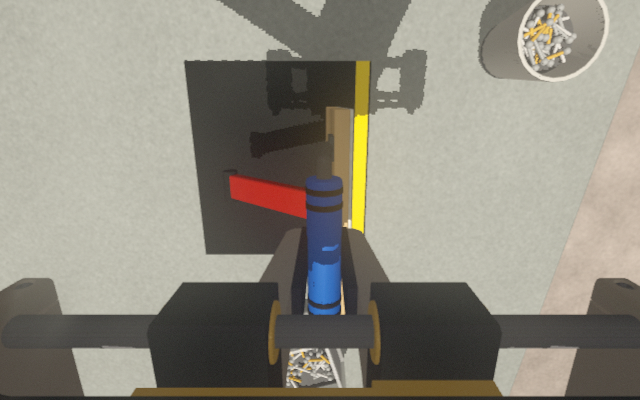

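View pics/t15.png

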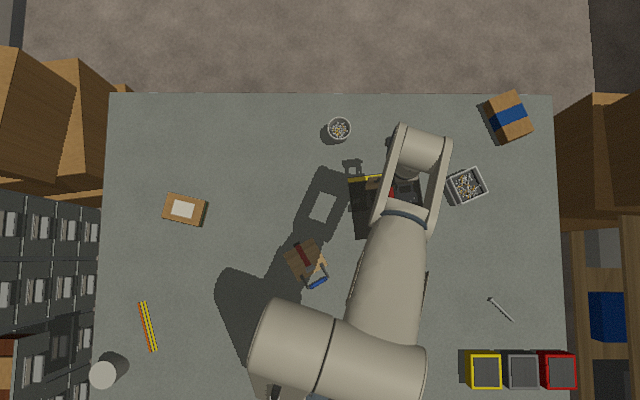

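```bash
python3 - <<'E'
from h import *
np.set_printoptions(precision=4,suppress=True)
M=np.array([.547,-.197]);c,s=np.cos(.13),np.sin(.13);R=np.array([[c,-s],[s,c]])
for z in (.05,.06):
  for u,v in((248.75,208.8),(297,197.6)):
    p=atz('scene',(v,u),z);print(z,p,'mat',R.T@(p[:2]-M))
for u,v in ((160+335/4,80+295/3.3),(160+530/4,80+262/3.3)):
    p=atz('scene',(v,u),.195);print('top',p,R.T@(p[:2]-M))
# yellow corners in scene -> check mat
for u,v in ((160+315/4,80+508/3.3),(160+620/4,80+445/3.3),(160+265/4,80+390/3.3)):
    p=atz('scene',(v,u),.003);print('mat',p,R.T@(p[:2]-M))
E
```

```text
0.05 [ 0.6165 -0.2634  0.05  ] mat [ 0.0603 -0.0749]
0.05 [ 0.5983 -0.1077  0.05  ] mat [0.0625 0.0819]
0.06 [ 0.6307 -0.2637  0.06  ] mat [ 0.0744 -0.077 ]
0.06 [ 0.6128 -0.11    0.06  ] mat [0.0766 0.0777]
top [ 0.6239 -0.2609  0.195 ] [ 0.0679 -0.0733]
top [ 0.6063 -0.1144  0.195 ] [0.0695 0.0742]
mat [ 0.6717 -0.3051  0.003 ] [ 0.1097 -0.1233]
mat [ 0.6425 -0.0606  0.003 ] [0.1124 0.1229]
mat [ 0.4652 -0.3299  0.003 ] [-0.0983 -0.1212]
```

Call:
send_rows(
  targets=[
    {"grip":0.1,"dp":[0,8,0],"spin":0},
    {"grip":0.1,"dp":[0,14,0],"spin":0},
    {"grip":0.1,"dp":[0,14,0],"spin":0},
    {"grip":0.1,"dp":[0,8,0],"spin":0},
    {"grip":0.1,"dp":[0,3,0],"spin":0},
  ],
)

```text
time_s: 17.77
position: [0.6001, -0.1905, 0.1838]
eef_rot: [-0.531, 0.532, -0.467, 0.466]
ft_force: [-0.4, 0.3, -4.2]
grip_width: 0.0179
```

Call:
send_rows(
  targets=[
    {"grip":0.1,"dp":[0,2,0],"spin":0},
    {"grip":0.1,"dp":[0,2,0],"spin":0},
    {"grip":0.1,"dp":[0,0,0],"spin":0},
  ],
)

```text
time_s: 18.02
position: [0.6013, -0.1908, 0.182]
eef_rot: [0.532, -0.531, 0.466, -0.467]
ft_force: [0.5, 0.7, -4.9]
grip_width: 0.0179
```

Call:
send_rows(
  targets=[
    {"grip":0.1,"dp":[0,2,0],"spin":0},
    {"grip":0.1,"dp":[0,0,0],"spin":0},
  ],
)

```text
time_s: 18.18
position: [0.6012, -0.1908, 0.18]
eef_rot: [0.532, -0.531, 0.466, -0.467]
ft_force: [0.4, -0.0, -4.0]
grip_width: 0.0182
```

Call:
send_rows(
  targets=[
    {"grip":0.1,"dp":[0,2,0],"spin":0},
    {"grip":0.1,"dp":[0,0,0],"spin":0},
  ],
)

```text
time_s: 18.35
position: [0.601, -0.1907, 0.1777]
eef_rot: [-0.531, 0.531, -0.466, 0.466]
ft_force: [0.3, 0.1, -3.8]
grip_width: 0.0181
```

Call:
send_rows(
  targets=[
    {"grip":0.1,"dp":[0,1,0],"spin":0},
    {"grip":0.1,"dp":[0,0,0],"spin":0},
    {"grip":0.1,"dp":[0,0,0],"spin":0},
  ],
)

```text
time_s: 18.6
position: [0.6011, -0.1907, 0.1768]
eef_rot: [-0.531, 0.531, -0.466, 0.466]
ft_force: [0.2, -0.2, -4.1]
grip_width: 0.0175
```

Call:
send_rows(
  targets=[
    {"grip":0.1,"dp":[0,1,0],"spin":0},
    {"grip":0.1,"dp":[0,0,0],"spin":0},
    {"grip":0.1,"dp":[0,0,0],"spin":0},
  ],
)

```text
time_s: 18.85
position: [0.6016, -0.1908, 0.1766]
eef_rot: [0.532, -0.531, 0.466, -0.467]
ft_force: [-0.3, 1.8, 3.3]
grip_width: 0.0181
```

Call:
send_rows(
  targets=[
    {"grip":0.1,"dp":[0,1,0],"spin":0},
    {"grip":0.1,"dp":[0,0,0],"spin":0},
    {"grip":0.1,"dp":[0,0,0],"spin":0},
  ],
)

```text
time_s: 19.1
position: [0.6022, -0.1908, 0.1765]
eef_rot: [0.532, -0.531, 0.466, -0.467]
ft_force: [-0.8, 2.4, 9.4]
grip_width: 0.0181
```

Call:
send_rows(
  targets=[
    {"grip":0.1,"dp":[0,1,0],"spin":0},
    {"grip":0.1,"dp":[0,0,0],"spin":0},
    {"grip":0.1,"dp":[0,0,0],"spin":0},
  ],
)

```text
time_s: 19.35
position: [0.6029, -0.1908, 0.1765]
eef_rot: [0.532, -0.531, 0.465, -0.468]
ft_force: [-1.8, 3.0, 15.3]
grip_width: 0.0179
```

Call:
send_rows(
  targets=[
    {"grip":0.1,"dp":[0,-1.8,0],"spin":0},
    {"grip":0.1,"dp":[0,0.3,-4.6],"spin":0},
    {"grip":0.1,"dp":[0,0.3,-4.6],"spin":0},
    {"grip":0.1,"dp":[0,0.5,-4.6],"spin":0},
    {"grip":0.1,"dp":[0,0.6,-4.6],"spin":0},
  ],
)

```text
time_s: 19.77
position: [0.583, -0.1935, 0.1749]
eef_rot: [0.532, -0.531, 0.466, -0.467]
ft_force: [-1.7, -0.1, 9.9]
grip_width: 0.0176
```

Call:
send_rows(
  targets=[
    {"grip":0.1,"dp":[0,0.8,-4.6],"spin":0},
    {"grip":0.1,"dp":[0,0.8,-4.6],"spin":0},
    {"grip":0.1,"dp":[0,1,-4.5],"spin":0},
    {"grip":0.1,"dp":[0,1,-4.5],"spin":0},
    {"grip":0.1,"dp":[0,0,0],"spin":0},
  ],
)

```text
time_s: 20.18
position: [0.5642, -0.1961, 0.1717]
eef_rot: [-0.531, 0.532, -0.466, 0.467]
ft_force: [-3.6, 1.0, 13.7]
grip_width: 0.0179
```

```bash
python3 - <<'E'
from h import *
plan([.6015,-.190,.235],[np.cos(.13),np.sin(.13)])
im=snap('scene','s16.png')
cv2.imwrite('pics/sc16.png',cv2.resize(im[80:260,160:360,::-1],None,fx=4,fy=3.3,interpolation=cv2.INTER_CUBIC))
snap('wrist','w16.png')
E
```

```text
t 20.18 pos [ 0.5642 -0.1961  0.1717] dtool [ -1.1 -63.3  37.8] spin 0.0 grip 0.0179 F [-3.6  1.  13.7] q6 -0.47
```

View pics/sc16.png

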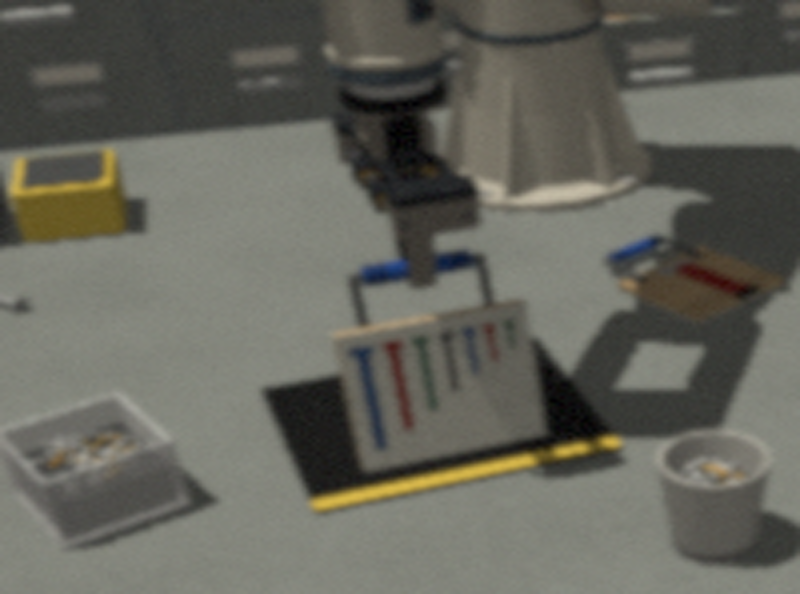

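View pics/w16.png

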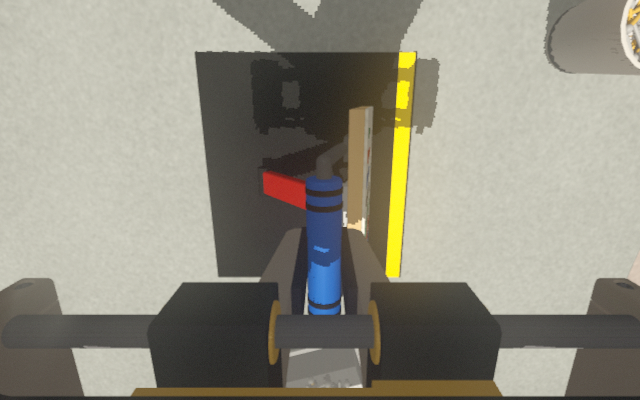

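Call:
send_rows(
  targets=[
    {"grip":0.1,"dp":[0,-1.5,0],"spin":0},
    {"grip":0.1,"dp":[0,1,-4],"spin":0},
    {"grip":0.1,"dp":[0,1,-4],"spin":0},
    {"grip":0.1,"dp":[0,0,0],"spin":0},
  ],
)

```text
time_s: 20.62
position: [0.5557, -0.197, 0.17]
eef_rot: [-0.531, 0.532, -0.467, 0.466]
ft_force: [-2.5, -0.5, 7.3]
grip_width: 0.018
```

Call:
send_rows(
  targets=[
    {"grip":0.1,"dp":[0,0.8,-3],"spin":0},
    {"grip":0.1,"dp":[0,0,0],"spin":0},
    {"grip":0.1,"dp":[0,0,0],"spin":0},
  ],
)

```text
time_s: 20.87
position: [0.5532, -0.1973, 0.1693]
eef_rot: [-0.531, 0.532, -0.466, 0.466]
ft_force: [-2.7, 0.3, 7.5]
grip_width: 0.018
```

Call:
send_rows(
  targets=[
    {"grip":0.1,"dp":[0,0.8,-3],"spin":0},
    {"grip":0.1,"dp":[0,0,0],"spin":0},
    {"grip":0.1,"dp":[0,0,0],"spin":0},
  ],
)

```text
time_s: 21.12
position: [0.5501, -0.1977, 0.1684]
eef_rot: [-0.531, 0.532, -0.466, 0.466]
ft_force: [-2.7, -1.7, 7.8]
grip_width: 0.0176
```

```bash
python3 - <<'E'
from h import *
plan([.6015,-.190,.235],[np.cos(.13),np.sin(.13)])
im=snap('scene','s17.png')
cv2.imwrite('pics/sc17.png',cv2.resize(im[80:260,160:360,::-1],None,fx=4,fy=3.3,interpolation=cv2.INTER_CUBIC))
snap('wrist','w17.png')
E
```

```text
t 21.12 pos [ 0.5501 -0.1977  0.1684] dtool [ -1.  -66.6  51.9] spin 0.0 grip 0.0176 F [-2.7 -1.7  7.8] q6 -0.48
```

View pics/sc17.png

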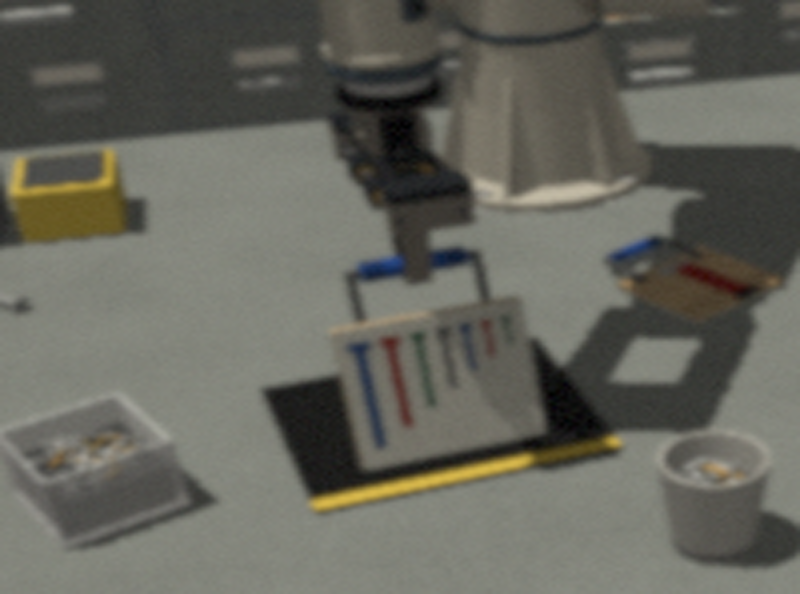

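View pics/w17.png

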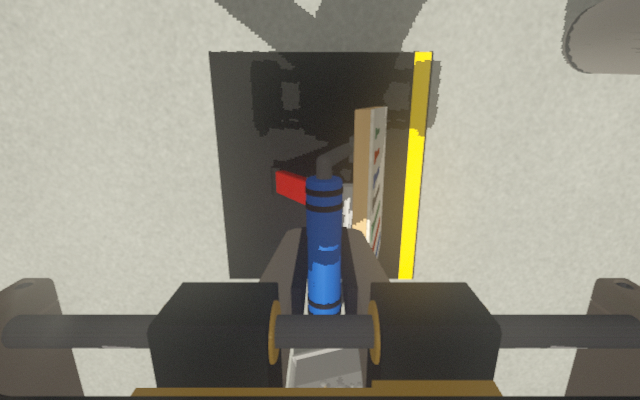

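Call:
send_rows(
  targets=[
    {"grip":0.1,"dp":[0,0.6,-2.5],"spin":0},
    {"grip":0.1,"dp":[0,0,0],"spin":0},
    {"grip":0.1,"dp":[0,0,0],"spin":0},
  ],
)

```text
time_s: 21.47
position: [0.5476, -0.198, 0.1677]
eef_rot: [-0.531, 0.532, -0.466, 0.466]
ft_force: [-2.0, 0.1, 5.9]
grip_width: 0.0183
```

Call:
send_rows(
  targets=[
    {"grip":0.1,"dp":[0,0.6,-2.5],"spin":0},
    {"grip":0.1,"dp":[0,0,0],"spin":0},
    {"grip":0.1,"dp":[0,0,0],"spin":0},
  ],
)

```text
time_s: 21.72
position: [0.5453, -0.1983, 0.1669]
eef_rot: [-0.531, 0.532, -0.467, 0.466]
ft_force: [-2.2, -1.7, 6.0]
grip_width: 0.0177
```

Call:
send_rows(
  targets=[
    {"grip":0.1,"dp":[0,0.6,-2.5],"spin":0},
    {"grip":0.1,"dp":[0,0,0],"spin":0},
    {"grip":0.1,"dp":[0,0,0],"spin":0},
  ],
)

```text
time_s: 21.97
position: [0.5439, -0.1983, 0.1664]
eef_rot: [0.532, -0.531, 0.466, -0.467]
ft_force: [2.7, 0.1, 1.9]
grip_width: 0.018
```

Call:
send_rows(
  targets=[
    {"grip":0.1,"dp":[0,0,0.8],"spin":0},
    {"grip":0.1,"dp":[0,0,0],"spin":0},
    {"grip":0.1,"dp":[0,0,0],"spin":0},
  ],
)

```text
time_s: 22.22
position: [0.5443, -0.1982, 0.1664]
eef_rot: [-0.531, 0.532, -0.466, 0.466]
ft_force: [0.5, -0.5, 1.8]
grip_width: 0.018
```

```bash
python3 - <<'E'
from h import *
plan([.6015,-.190,.235],[np.cos(.13),np.sin(.13)])
im=snap('scene','s18.png')
cv2.imwrite('pics/sc18.png',cv2.resize(im[80:260,160:360,::-1],None,fx=4,fy=3.3,interpolation=cv2.INTER_CUBIC))
snap('wrist','w18.png')
E
```

```text
t 22.22 pos [ 0.5443 -0.1982  0.1664] dtool [ -0.7 -68.6  57.8] spin 0.0 grip 0.018 F [ 0.5 -0.5  1.8] q6 -0.48
```

View pics/sc18.png

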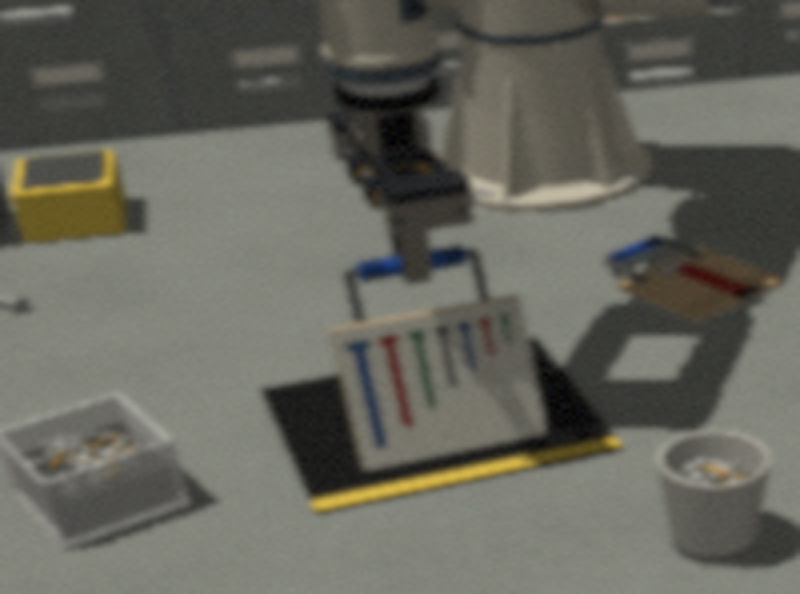

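View pics/w18.png

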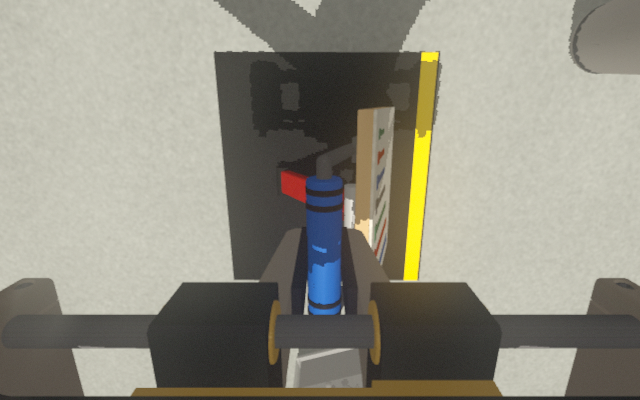

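Call:
send_rows(
  targets=[
    {"grip":0.15,"dp":[0,0,0],"spin":0},
    {"grip":0.24,"dp":[0,0,0],"spin":0},
    {"grip":0.3,"dp":[0,0,0],"spin":0},
    {"grip":0.38,"dp":[0,0,0],"spin":0},
    {"grip":0.42,"dp":[0,0,0],"spin":0},
  ],
  squeeze=5,
)

```text
time_s: 22.73
position: [0.5438, -0.1981, 0.1661]
eef_rot: [-0.531, 0.532, -0.467, 0.466]
ft_force: [-0.1, -0.5, 1.0]
grip_width: 0.0378
```

```bash
python3 - <<'E'
from h import *
plan([.6015,-.190,.235],[np.cos(.13),np.sin(.13)])
snap('wrist','w19.png')
E
```

```text
t 22.73 pos [ 0.5438 -0.1981  0.1661] dtool [ -0.5 -69.   58.2] spin 0.0 grip 0.0378 F [-0.1 -0.5  1. ] q6 -0.48
```

View pics/w19.png

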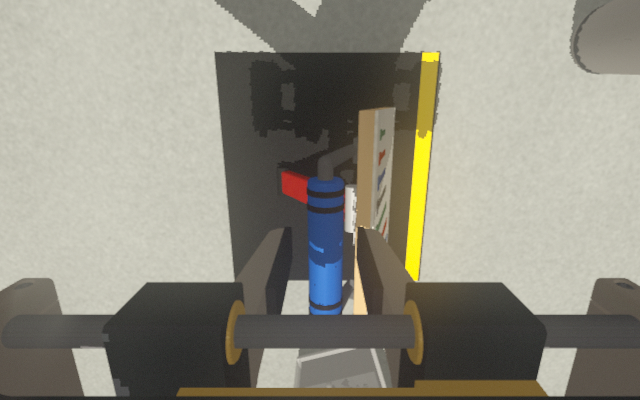

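The chart stays standing with the fingers clear of it, so I'm retreating straight up.

Call:
send_rows(
  targets=[
    {"grip":0.42,"dp":[0,-8,0],"spin":0},
    {"grip":0.42,"dp":[0,-12,0],"spin":0},
    {"grip":0.42,"dp":[0,-20,0],"spin":0},
    {"grip":0.42,"dp":[0,-30,0],"spin":0},
    {"grip":0.42,"dp":[0,-30,0],"spin":0},
  ],
)

```text
time_s: 23.2
position: [0.5438, -0.1981, 0.2682]
eef_rot: [-0.531, 0.532, -0.467, 0.466]
ft_force: [0.7, 0.2, -0.3]
grip_width: 0.0387
```

Call:
send_rows(
  targets=[
    {"grip":0.42,"dp":[0,-30,0],"spin":0},
    {"grip":0.42,"dp":[0,-30,-25],"spin":0},
    {"grip":0.42,"dp":[0,-10,-40],"spin":0},
    {"grip":0.42,"dp":[0,0,-40],"spin":0},
    {"grip":0.42,"dp":[0,0,0],"spin":0},
  ],
)

```text
time_s: 23.62
position: [0.4351, -0.212, 0.3387]
eef_rot: [-0.531, 0.532, -0.466, 0.467]
ft_force: [1.8, -0.3, -0.5]
grip_width: 0.0387
```

```bash
python3 - <<'E'
from h import *
plan([.6015,-.190,.235],[np.cos(.13),np.sin(.13)])
im=snap('scene','s20.png')
cv2.imwrite('pics/sc20.png',cv2.resize(im[80:260,160:360,::-1],None,fx=4,fy=3.3,interpolation=cv2.INTER_CUBIC))
snap('wrist','w20.png');im=snap('top','t20.png')
cv2.imwrite('pics/tc20.png',cv2.resize(im[110:260,320:480,::-1],None,fx=4.5,fy=4,interpolation=cv2.INTER_CUBIC))
E
```

```text
t 23.62 pos [ 0.4351 -0.212   0.3387] dtool [ -0.5 103.7 167.8] spin -0.0 grip 0.0387 F [ 1.8 -0.3 -0.5] q6 -0.58
```

View pics/sc20.png

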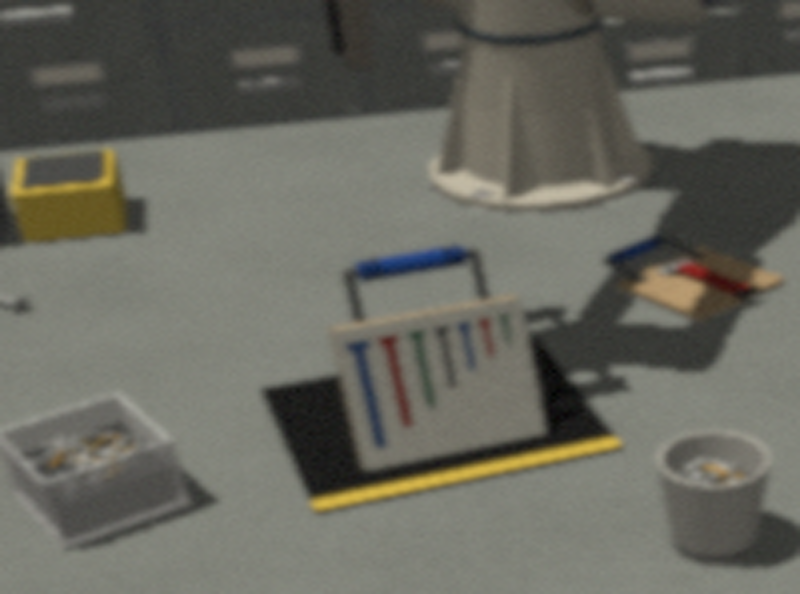

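View pics/w20.png

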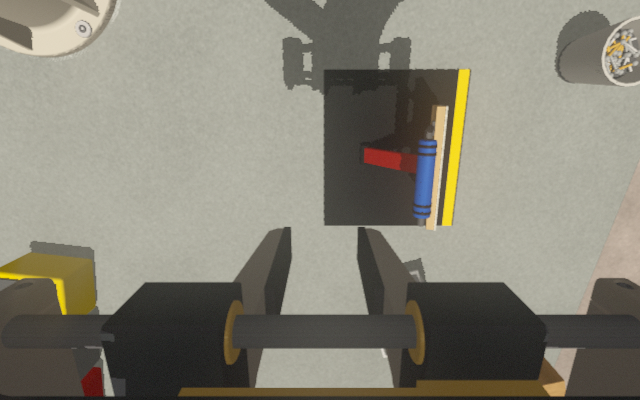

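View pics/tc20.png

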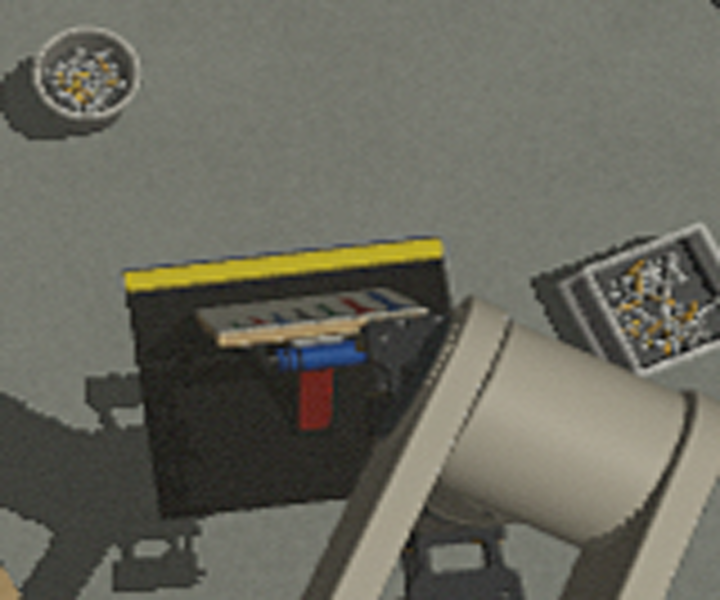

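```bash
python3 - <<'E'
from h import *
np.set_printoptions(precision=4,suppress=True)
M=np.array([.547,-.197]);c,s=np.cos(.13),np.sin(.13);R=np.array([[c,-s],[s,c]])
f=lambda p:R.T@(p[:2]-M)
print('foot',f(atz('wrist',(153,363),.013)))
a=atz('scene',(80+472/3.3,160+368/4),.0065);b=atz('scene',(80+437/3.3,160+548/4),.0065);print(f(a),f(b))
d=f(b)-f(a);print('yaw err',np.arctan2(-d[0],d[1]),np.linalg.norm(d))
for n in('leg_tip','grip_mid','corner_a','cup'):
    for r in manip.mark_of('wrist',n)[:3]: print('w',n,round(r['score'],2),np.round(r['position'],1))
for n in('grip_mid',):
    for r in manip.mark_of('scene',n)[:3]: print('s',n,round(r['score'],2),np.round(r['position'],1))
g,e=tri([ray('wrist',(180,425.5)),ray('scene',(80+262/3.3,160+411/4))]);print('grip',g,e,f(g))
for n in('cup','tub','carton'):
    for r in manip.mark_of('top',n)[:2]: print('t',n,round(r['score'],2),np.round(r['position'],1))
E
```

```text
foot [-0.0448  0.0001]
[ 0.0776 -0.0741] [0.0813 0.0728]
yaw err -0.02543650016932729 0.14697697959908596
w leg_tip 0.74 [155.5 367.7]
w grip_mid 0.87 [177.6 425.5]
w corner_a 0.55 [105.2 429.7]
w cup 0.75 [ 60.7 572.7]
s grip_mid 0.87 [158.9 260.4]
s grip_mid 0.68 [158.  318.9]
s grip_mid 0.31 [206.5 271. ]
grip [ 0.5491 -0.1984  0.1779] [0.0005744751619092376, 0.0005744751619091513] [ 0.0019 -0.0016]
t cup 0.38 [187.1 387.7]
t tub 0.66 [191.4 459.2]
t carton 0.92 [211.1 188. ]
```

```bash
python3 -c "
from plant import manip
print(manip.finish_job())"
```

```text
the job is handed in; nothing more can be done
None
```

The bolt chart is standing on the black mat, leaning back on its leg with its face to the yellow edge. The gripper is clear of it and the job is handed in; no verdict is reported.

**What I did:** I pinched the rubber foot and swung the leg out until the board's bottom edge began to lift, which showed it was at its stop. I then lifted the chart by its blue handle, carried it over the mat and turned it square. I lowered it until the bottom edge touched, leaned it back until the foot touched too, let go and backed away. About 24 s of the 72 s were used.

**Last checks, after letting go:**

| Check | Measured |
|---|---|
| Handle height | 0.178 m, as expected for the 16° lean with the leg at its stop |
| Front bottom corners, mat x | 0.078 and 0.081 m (limit 0.11) |
| Front bottom corners, mat y | −0.074 and +0.073 m (limit ±0.125) |
| Foot, mat x | about −0.045 m (limit −0.11) |
| Squareness to the mat | off by about 0.025 rad (limit 0.22) |

The leg angle and the leaning angle were not measured directly. I inferred them from the handle height and from the foot touching down.

The arm made no contact with the cup, tub or carton.

**Checks that disagreed:**
- **Cup and tub positions:** in the last top view the network put the cup on the chart with a low score (0.38), which is plainly wrong, since the picture shows the cup undisturbed. The tub's mark was 5 pixels off the first one with the arm partly over it. In the pictures both look unmoved.
- **Handle position:** before the lift, the cameras put the handle's x anywhere from 0.672 to 0.678 m. The open gripper had room for that.

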